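Glazed tiles from the drying rack to their own easels

TASK

Two freshly glazed tiles, the red and the blue, are leaning in the drying rack: stand each one on the display easel of its own colour, painted side to the front, centred and resting fully down on the ledge and back against the struts. The glaze chips easily, so grip them as lightly as you can (not over 40 N with each finger), set them down softly without dropping or pressing, and do not knock them against other tiles or anything else. Leave the blank tile, the yellow tile and all the paints and brushes where they are.

Things in the scene. Friction and masses are not known exactly. Their poses are not given: they have to be found in the camera images.
- tile_red: Glazed ceramic tile, red all over, with an orange sun painted on it: 10 thick x 100 wide x 120 tall, about 260 g. Origin: middle of its underside (the 10 x 100 bottom edge face). z runs up the tile's 120 mm height, y along its 100 mm width, x is its thickness and points out of the painted face. Starts leaning in a slot of the drying rack.
- tile_red_corner (a point): The red tile's top corner on its +y side, mid-thickness: (0, 50, 120) mm in the tile's frame.
- easel_red: Small fixed display easel painted red; foot plate 110 x 90 x 8. Origin: middle of the underside, z up, x towards the painted side. Its seat lies 25 mm ahead in x and 45 mm up.
- seat_red: Seat of the red easel. Its frame is the pose of a tile resting in it, centred: origin at the middle of the tile's underside, 45 mm above the table; z up the tile, leaning back 25 degrees; x out of the painted face. Ledge at z = 0, 90 wide; front lip at x = 13 to 21, rising to z = 12; two back struts (front faces at x = -5, 10 thick, at y = -28 and 28, 14 wide) up to z = 72 mm.
- seat_red_corner (a point): Where the tile's top corner on its +y side belongs: (0, 50, 120) mm in the frame of the red seat.
- tile_blue: Glazed ceramic tile, blue all over, with a pale hill and a white moon painted on it: 10 thick x 100 wide x 120 tall, about 260 g. Origin: middle of its underside (the 10 x 100 bottom edge face). z runs up the tile's 120 mm height, y along its 100 mm width, x is its thickness and points out of the painted face. Starts leaning in a slot of the drying rack.
- tile_blue_corner (a point): The blue tile's top corner on its +y side, mid-thickness: (0, 50, 120) mm in the tile's frame.
- easel_blue: Small fixed display easel painted blue; foot plate 110 x 90 x 8. Origin: middle of the underside, z up, x towards the painted side. Its seat lies 25 mm ahead in x and 45 mm up.
- seat_blue: Seat of the blue easel. Its frame is the pose of a tile resting in it, centred: origin at the middle of the tile's underside, 45 mm above the table; z up the tile, leaning back 25 degrees; x out of the painted face. Ledge at z = 0, 90 wide; front lip at x = 13 to 21, rising to z = 12; two back struts (front faces at x = -5, 10 thick, at y = -28 and 28, 14 wide) up to z = 72 mm.
- seat_blue_corner (a point): Where the tile's top corner on its +y side belongs: (0, 50, 120) mm in the frame of the blue seat.
- easel_yellow: Small fixed display easel painted yellow; foot plate 110 x 90 x 8. Origin: middle of the underside, z up, x towards the painted side. Its seat lies 25 mm ahead in x and 45 mm up. Already holds the yellow tile.
- tile_yellow: Glazed ceramic tile, yellow with a red flower: 10 thick x 100 wide x 120 tall, about 260 g. Origin: middle of its underside (the 10 x 100 bottom edge face). z runs up the tile's 120 mm height, y along its 100 mm width, x is its thickness and points out of the painted face. Stands finished on the yellow easel; leave it alone.
- tile_blank: Glazed ceramic tile, plain white: 10 thick x 100 wide x 120 tall, about 260 g. Origin: middle of its underside (the 10 x 100 bottom edge face). z runs up the tile's 120 mm height, y along its 100 mm width, x is its thickness and points out of the painted face. Unpainted; leans in a slot of the drying rack; leave it alone.
- rack: Fixed wooden drying rack, base 250 (x) x 120 x 8. Origin: middle of its underside, z up. Three slots, shaped like the easels' seats (lip, struts); tiles in them have their origins near (-60, 0, 45), (20, 0, 45), (100, 0, 45) mm and lean 32 degrees, tops towards -x (the robot), painted faces to +x and up. Which tile is in which slot varies.
- paint_jar: Small paint jar with green cap, 44 diameter x 65 tall, standing. Origin: middle of its underside. Bystander.
- water_cup: Clear plastic water cup, 70 diameter x 90 tall. Origin: middle of its underside. Bystander.
- brush_jar: White ceramic jar, 64 diameter x 100 tall, holding three upright brushes that reach 210 above the table and up to 40 from its axis. Origin: middle of its underside. Bystander.
- palette_dish: White palette dish, 110 diameter x 16 tall. Origin: middle of its underside. Bystander.
- bottle_green: Green paint bottle, 44 diameter x 130 tall. Origin: middle of its underside. Bystander.
- bottle_orange: Orange paint bottle, 44 diameter x 130 tall. Origin: middle of its underside. Bystander.
- brush: Paint brush 200 long lying flat along its own x. Origin: middle of its underside. Bystander.
Mind the look-alikes: they are no part of the job. Of the things that look like the easel_blue, the smaller one is meant. There is more than one size of the tile_red; the job needs the smaller.

How it is judged:
By the outcome, as a careful person would: the job done as asked, in the order asked, and still so for the second after the job is handed in, with the robot touching nothing.
It also fails if it takes over 67 s, if anything falls off the work surface, if the arm or the gripper's body presses on something with over 40 N, if the wrist force passes 120 N, or if a joint passes its speed limit or range.

ROBOT

A 6-joint arm with a two-finger parallel gripper is mounted at the origin on the work surface. World frame = base frame: x ahead of the robot, y to its left, z up, the work surface at z = 0. Lengths are in mm, angles in rad, forces in N, time in s.
With the tool pointing down it reaches from about 325 to 925 mm from the base axis. Payload 3.1 kg.
Tool frame: the origin (TCP) lies at the very end of the fingers, on their centre line; the grasp point (between the pads) lies 19 mm behind it; z points along the fingers, y is the line along which they close (so a half turn about z gives the same grasp; the last joint's range is limited). The gripper opens to 85 mm and grips with 20 to 120 N. Pads are 22 mm wide; open, the fingers measure 114 mm over their backs; the gripper's body (76 mm by 85 mm) begins 54 mm behind the grasp point. The pads swing forward as they close: fully open they stand 13 mm farther back than shut.
Start: joints at [1.057, 0.217, 1.613, -0, 1.311, -0.112], TCP at [244.405, 575.244, 231.3] pointing down, gripper open.
Joint ranges: [-2.75, 2.75], [-0.78, 2.1], [0.31, 2.55], [-1.13, 4.27], [0.13, 2.63], [-2.58, 2.58]. Speed limits (rad/s): [2.79, 2.79, 3.14, 3.14, 3.14, 3.14].

INTERFACE

Orientations are given as a 3x3 rotation matrix whose columns are the frame's x, y, z axes.
In Python, from plant import r gives the robot as it stands.
- The arm moves only by the tool carry_out, never from a script. Its argument "commands" is a list that holds one entry, the list of rows, each a list of 4 numbers: the shift along the tool's x, y, z in mm, then the turn about the tool's z in degrees. A call has 1 to 12 rows; each row shifts and turns the commanded pose from where the row before left it, along the tool's axes as they then stand; what a row does not reach is not made up. A row lasts 1/10 s, in which the tool goes at most 50 mm and 8.59 degrees, less where a joint would pass 70% of its speed; a pose out of reach is approached as far as the arm can. A call is refused whole if a number of a shift passes 50 or a number of a turn 8.59, either way. A call with a gripper value outside its range is refused whole. "gripper" is the opening, from 0 (shut) to 1 (fully open), set as the call begins (left out, the last holds). The fingers move at their own pace and stop on an object; the grip force is fixed at half the most. Time passes only in rows, so rows that do not move let the fingers close. It gives the time, the measured TCP pose, the force, the opening and the grip force at its end, in the units of the state.
- r.get_obs(): the state, without advancing time (a new reading comes with each control period).
- r.snapshot(name): name is "scene" or "top" or "wrist"; returns a dict with "image" (384x512x3 uint8, red, green, blue), "camera_matrix" (3x3 intrinsics, pixels), "rvec" (rotation vector, rad) and "tvec" (3), from world to camera coordinates, as OpenCV has them. Camera axes: x right, y down, z forward; pixel columns grow to the right and rows downward; lengths in mm; the calibration is good to about 2 mm. A picture is of the moment at which its call begins. There is no depth.
- r.sign_off(): hands the job in; it is judged then, once.
The state is a dict: "t": time; "qpos": joint angles; "joint_vel": joint speeds; "tau": joint torques, N m; "tool_pos": TCP position; "tcp_rot": TCP orientation; "ft_force": force on the tool from outside, world axes, zero at the start; "torque": the same for the moment, N m; "gripper_width": opening from 0.0 (shut) to 1.0 (fully open); "grasp_force": force on a finger pad.
Only numpy, scipy, OpenCV 4.12 (cv2) and the standard library are available. Lean on these libraries where they do the work, as an engineer would, in place of code of your own. Each camera call takes 0.05 s, during which the arm holds its last target. There are 200 camera calls.

## Working session

There is one attempt and no reset: what is moved stays moved. The work goes in short steps, Python scripts to look and compute and a tool call to move; the robot and the scene stay as the last step left them, time stands still between calls to the robot, and variables do not carry over. Pictures are saved under pics/ and viewed, at most 10 in all, crops included, and the job is handed in when it is done.

Besides the shell and the picture viewer there is one more tool, called after "Request:" in YAML: its name, and indented under it one key for each argument. carry_out: Moves the arm, as the interface text tells. Its arguments: {"type":"object","properties":{"commands":{"type":"array"},"gripper":{"type":"number"}},"required":["commands"]}

```bash
mkdir -p pics; ls; cat > h.py <<'E'
import numpy as np, cv2, pickle
from plant import r
def snap(n,f):
    s=r.snapshot(n); pickle.dump(s,open(f'pics/{f}.pkl','wb')); cv2.imwrite(f'pics/{f}.png',s['image'][:,:,::-1]); return s
def load(f): return pickle.load(open(f'pics/{f}.pkl','rb'))
def ray(s,p):
    R=cv2.Rodrigues(np.array(s['rvec'],float))[0]; t=np.array(s['tvec'],float).ravel()
    d=R.T@np.linalg.inv(s['camera_matrix'])@np.array([p[0],p[1],1.]); return -R.T@t,d/np.linalg.norm(d)
def plane(s,p,z):
    o,d=ray(s,p); return o+d*(z-o[2])/d[2]
def tri(*sp):
    A=np.zeros((3,3));b=np.zeros(3);L=[]
    for s,p in sp:
        o,d=ray(s,p);P=np.eye(3)-np.outer(d,d);A+=P;b+=P@o;L.append((o,P))
    x=np.linalg.solve(A,b); return x,[round(float(np.linalg.norm(P@(x-o))),1) for o,P in L]
def proj(s,X):
    return cv2.projectPoints(np.array(X,float).reshape(-1,3),np.array(s['rvec'],float),np.array(s['tvec'],float),s['camera_matrix'],None)[0].reshape(-1,2)
E
python3 - <<'E'
from h import *
a=snap('scene','s0');b=snap('top','t0');c=snap('wrist','w0')
for s in (a,b,c): print(ray(s,(256,192)),s['camera_matrix'][0,0])
im=np.vstack([np.hstack([a['image'],b['image']])])
cv2.imwrite('pics/a.png',cv2.resize(a['image'],(800,600),interpolation=2)[:,:,::-1])
cv2.imwrite('pics/b.png',cv2.resize(b['image'],(800,600),interpolation=2)[:,:,::-1])
o=r.get_obs();print(o)
E
```

```text
pics
(array([ 992.64422183, -148.75655723,  936.94820332]), array([-0.52701384,  0.14537322, -0.8373309 ])) 387.44914558316475
(array([ 266.29242672,  -48.02673701, 1337.05510497]), array([ 1.70087150e-01,  7.04608969e-04, -9.85428772e-01])) 403.9004059061967
(array([172.8004328 , 603.81215585, 373.69859143]), array([ 0.2727143 , -0.10481338, -0.95636869])) 340.30068270704527
{'t': 0.15, 'qpos': array([ 1.05677964e+00,  2.17570552e-01,  1.61459625e+00,  2.87578306e-05,
        1.31130462e+00, -1.12215390e-01]), 'joint_vel': array([-0.00100631, -0.00261096, -0.00519449,  0.00012947,  0.00107455,
        0.00046155]), 'tau': array([-1.11915881e-03, -3.97448802e+01, -3.04416883e+01, -2.49836594e-04,
        5.81980290e-03,  3.97256099e-05]), 'tool_pos': array([244.08961525, 574.67592769, 230.25861154]), 'tcp_rot': array([[-9.20355034e-01,  3.91082745e-01, -9.47954731e-04],
       [ 3.91083821e-01,  9.20353635e-01, -1.62232278e-03],
       [ 2.37991137e-04, -1.86384269e-03, -9.99998235e-01]]), 'ft_force': array([0.20591413, 0.06669411, 0.74839573]), 'torque': array([-0.00251222,  0.01103825,  0.03239707]), 'grasp_force': 0.0, 'gripper_width': 0.998117264823672}
```

View pics/a.png

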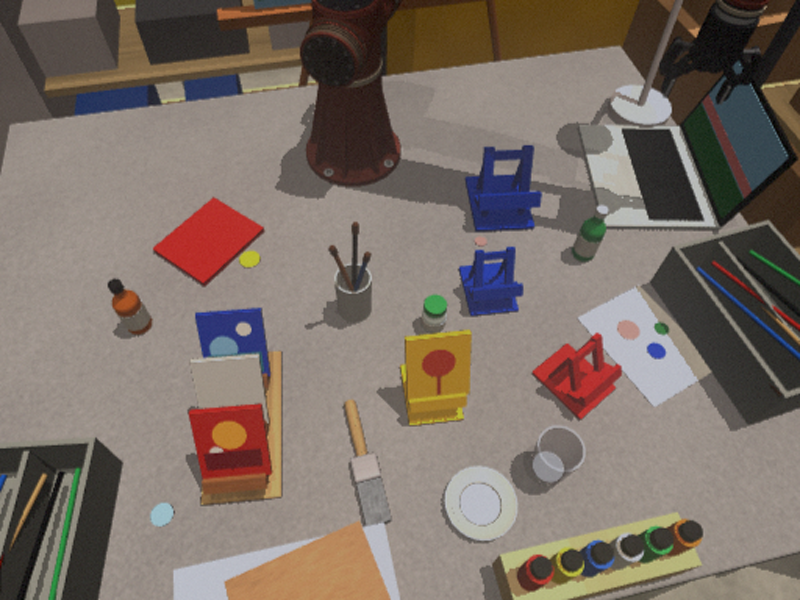

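View pics/b.png

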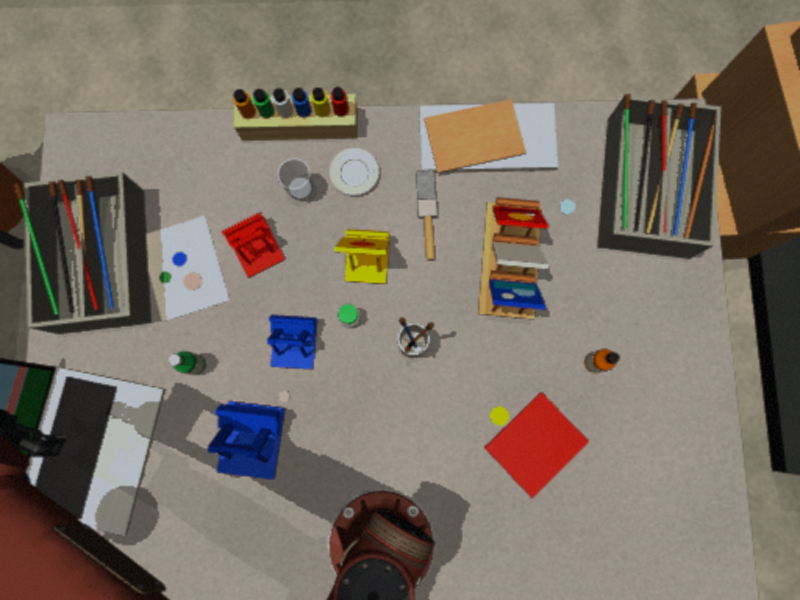

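The scene view shows these pairs of similar things:
- **Red tiles:** one in the rack at about (230,445), with a sun, and a larger plain red plate flat on the table at (210,240). The rack tile is smaller and has the sun, so it is the one meant.
- **Blue easels:** a smaller one at (492,282) and a larger one at (503,190). The smaller one is meant.

The blue tile is in the rear slot at (232,340). I'll confirm all of this in one enlarged crop and measure coarsely.

```bash
python3 - <<'E'
from h import *
a=load('s0');b=load('t0')
A=a['image'];B=b['image']
def crop(I,x0,y0,w,h): return cv2.resize(I[y0:y0+h,x0:x0+w],(400,300),interpolation=2)
# scene rack 110..200 x 190..325 ; top rack ; scene easels ; top easels
m=np.vstack([np.hstack([crop(A,70,190,180,135),crop(B,290,115,120,90)]),np.hstack([crop(A,270,85,180,135),crop(B,125,130,160,120*1)])])
cv2.imwrite('pics/c.png',m[:,:,::-1])
def blobs(s,lo,hi,lo2=None,hi2=None):
    h=cv2.cvtColor(s['image'],cv2.COLOR_RGB2HSV); k=cv2.inRange(h,lo,hi)
    if lo2: k|=cv2.inRange(h,lo2,hi2)
    n,l,st,c=cv2.connectedComponentsWithStats(k)
    for i in range(1,n):
        if st[i,4]>60:
            p=cv2.minAreaRect(np.argwhere(l==i)[:,::-1].astype(np.float32)); print(st[i],c[i].round(1),cv2.boxPoints(p).round(0).tolist(),plane(s,c[i],30).round(0))
for n,s in(('scene',a),('top',b)):
    print(n,'red');blobs(s,(0,150,80),(6,255,255),(174,150,80),(180,255,255))
    print(n,'blue');blobs(s,(108,140,50),(125,255,255))
for n,p in dict(brush=(265,217),cup=(190,115),yellow=(235,165),jar=(222,202)).items(): print(n,plane(b,p,60).round())
E
```

```text
scene red
[  98  127   70   55 1950] [132.9 153.3] [[98.0, 159.0], [142.0, 118.0], [169.0, 147.0], [124.0, 187.0]] [ 211. -319.   30.]
[456 167  32  26  83] [469.9 178. ] [[455.0, 168.0], [457.0, 166.0], [488.0, 191.0], [487.0, 192.0]] [504. 623.  30.]
[ 341  214   56   54 1387] [370.4 240.9] [[341.0, 237.0], [376.0, 206.0], [404.0, 239.0], [369.0, 270.0]] [631. 264.  30.]
[270 224  21  28 277] [280.2 232.6] [[264.0, 242.0], [277.0, 220.0], [293.0, 229.0], [280.0, 251.0]] [558.  42.  30.]
[ 121  259   53   48 1645] [147.7 282.5] [[121.0, 262.0], [169.0, 258.0], [173.0, 304.0], [125.0, 308.0]] [ 621. -305.   30.]
[336 355  18  20  91] [342.9 366.4] [[333.0, 361.0], [344.0, 353.0], [355.0, 368.0], [344.0, 377.0]] [897.  90.  30.]
scene blue
[ 48  55  46  18 501] [69.6 63.6] [[47.0, 61.0], [93.0, 55.0], [94.0, 67.0], [48.0, 72.0]] [-249. -518.   30.]
[ 298   97   48   50 1192] [320.1 128.1] [[285.0, 130.0], [312.0, 96.0], [353.0, 129.0], [326.0, 163.0]] [230. 260.  30.]
[294 158  40  44 881] [314.7 179.1] [[293.0, 161.0], [330.0, 157.0], [335.0, 197.0], [297.0, 202.0]] [414. 183.  30.]

[... 1415 characters left out ...]
[936. 163.  30.]
[431  76  13  74 171] [436.9 112. ] [[431.0, 149.0], [441.0, 76.0], [444.0, 76.0], [434.0, 149.0]] [ 753. -665.   30.]
[ 57 122  15  75 219] [ 63.7 156.5] [[56.0, 122.0], [59.0, 122.0], [72.0, 196.0], [69.0, 196.0]] [626. 593.  30.]
[314 179  35  19 299] [330.7 190.7] [[313.0, 194.0], [314.0, 179.0], [349.0, 182.0], [348.0, 198.0]] [ 491. -292.   30.]
[171 202  32  34 917] [186.8 218.2] [[170.0, 234.0], [172.0, 201.0], [202.0, 203.0], [200.0, 236.0]] [410. 180.  30.]
[ 133  257   49   50 1830] [158.4 280.7] [[131.0, 300.0], [138.0, 255.0], [182.0, 261.0], [175.0, 307.0]] [213. 269.  30.]
brush [406. -74.  60.]
cup [751. 166.  60.]
yellow [577.  19.  60.]
jar [457.  62.  60.]
```

View pics/c.png

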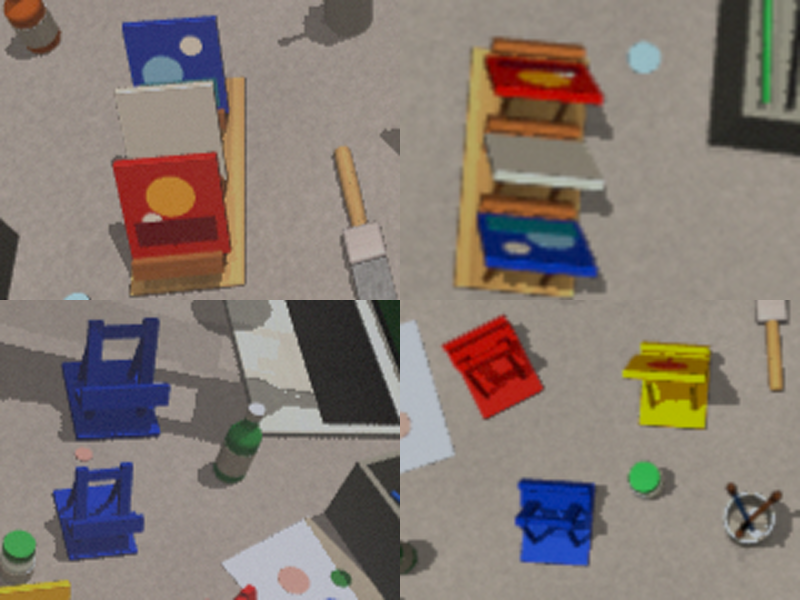

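The crop confirms the choices: red tile with sun in the front slot (170,200), blank tile in the middle, blue tile with moon in the rear slot (175,65), and the smaller blue easel (98,510). Next I plan a move to view the easels from the wrist.

```bash
cat >> h.py <<'E'
def pose():
    o=r.get_obs();R=o['tcp_rot'];return np.array(o['tool_pos']),np.degrees(np.arctan2(R[1,1],R[0,1])),o
def plan(x,y,z,yaw,n,p0=None):
    p,w,_=pose()
    if p0 is not None: p,w=np.array(p0[:3],float),p0[3]
    tgt=np.array([x,y,z]);rows=[]
    for i in range(n):
        q=p+(tgt-p)/(n-i); c,s=np.cos(np.radians(w)),np.sin(np.radians(w)); d=q-p
        dw=-(yaw-w)/(n-i)
        row=[round(-s*d[0]+c*d[1]),round(c*d[0]+s*d[1]),round(-d[2]),round(dw,1)]
        p=p+np.array([-s*row[0]+c*row[1],c*row[0]+s*row[1],-row[2]]);w-=row[3];rows.append(row)
    print(rows,'->',p.round(1),round(w,1))
E
python3 - <<'E'
from h import *
plan(500,230,330,0,11)
E
```

```text
[[-34, -20, -9, np.float64(6.1)], [-36, -16, -9, np.float64(6.1)], [-37, -12, -9, np.float64(6.1)], [-38, -8, -9, np.float64(6.1)], [-39, -4, -9, np.float64(6.1)], [-39, 0, -9, np.float64(6.1)], [-39, 4, -9, np.float64(6.1)], [-38, 8, -9, np.float64(6.1)], [-37, 12, -9, np.float64(6.1)], [-35, 16, -9, np.float64(6.0)], [-34, 20, -10, np.float64(6.1)]] -> [499.9 229.5 330.3] -0.0
```

Request:
carry_out:
  commands:
    - [[-34,-20,-9,6.1],[-36,-16,-9,6.1],[-37,-12,-9,6.1],[-38,-8,-9,6.1],[-39,-4,-9,6.1],[-39,0,-9,6.1],[-39,4,-9,6.1],[-38,8,-9,6.1],[-37,12,-9,6.1],[-35,16,-9,6],[-34,20,-10,6.1],[0,0,0,0]]
  gripper: 0.5

```text
t: 1.35
tool_pos: [503.3, 226.6, 332.7]
tcp_rot: [[0.007, 1.0, 0.004], [1.0, -0.007, -0.001], [-0.001, 0.004, -1.0]]
ft_force: [-0.4, 0.8, -0.1]
gripper_width: 0.499
grasp_force: 0.0
```

```bash
python3 - <<'E'
from h import *
print(pose()[:2]); snap('wrist','w1')
plan(480,-130,330,-6,9)
I=load('w1')['image'];cv2.imwrite('pics/d.png',cv2.resize(I,(800,600),interpolation=2)[:,:,::-1])
E
```

```text
(array([503.2654705 , 226.59394278, 332.71254918]), np.float64(-0.40638065246661703))
[[-40, -2, 0, np.float64(0.6)], [-40, -2, 0, np.float64(0.6)], [-40, -1, 0, np.float64(0.7)], [-40, -1, 0, np.float64(0.6)], [-40, -1, 0, np.float64(0.7)], [-40, 0, 0, np.float64(0.6)], [-40, 0, 1, np.float64(0.7)], [-39, 1, 0, np.float64(0.6)], [-40, 2, 1, np.float64(0.7)]] -> [ 480.3 -130.1  329.8] -6.0
```

View pics/d.png

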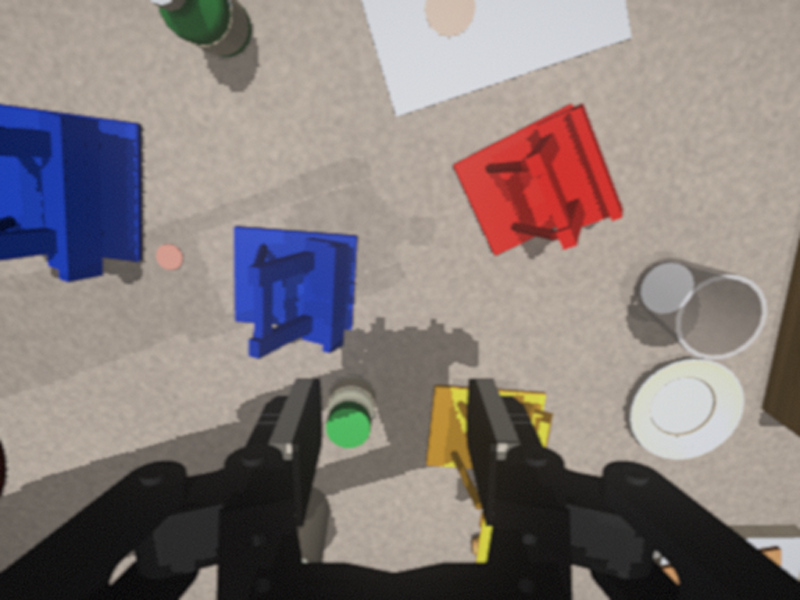

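The wrist view shows the small blue easel around (295,290), the red easel around (540,180) and the large blue decoy at the left edge. I'll take one closer view for accuracy.

Request:
carry_out:
  commands:
    - [[-5,2,30,-0.1],[-5,2,30,-0.1],[-5,3,30,-0.1],[-5,3,28,-0.1],[0,0,0,0]]

```text
t: 1.9
tool_pos: [505.7, 209.7, 207.4]
tcp_rot: [[-0.008, 1.0, -0.011], [1.0, 0.008, -0.003], [-0.003, -0.011, -1.0]]
ft_force: [-1.0, 0.2, -0.5]
gripper_width: 0.501
grasp_force: 0.0
```

```bash
python3 - <<'E'
from h import *
print(pose()[:2]); s=snap('wrist','w2')
plan(480,-130,330,-6,9)
I=s['image'];cv2.imwrite('pics/e.png',cv2.resize(I,(800,600),interpolation=2)[:,:,::-1])
E
```

```text
(array([505.71252179, 209.72033864, 207.44876654]), np.float64(0.4581286357473125))
[[-38, -3, -13, np.float64(0.7)], [-38, -3, -13, np.float64(0.7)], [-38, -2, -13, np.float64(0.7)], [-38, -2, -13, np.float64(0.7)], [-38, -2, -14, np.float64(0.7)], [-38, -1, -13, np.float64(0.7)], [-38, -1, -14, np.float64(0.8)], [-38, 0, -13, np.float64(0.7)], [-37, 1, -14, np.float64(0.8)]] -> [ 480.4 -130.   330.4] -6.0
```

View pics/e.png

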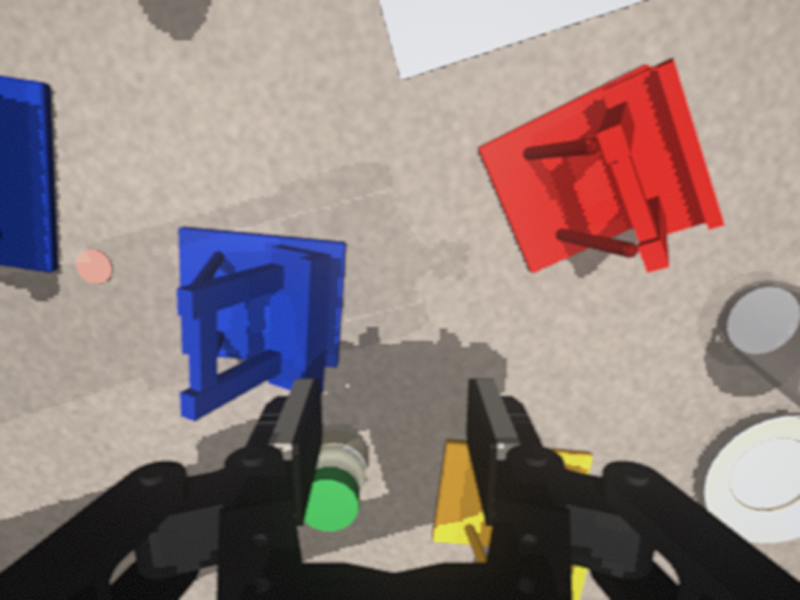

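```bash
python3 - <<'E'
from h import *
a=load('s0');b=load('t0')
def crop(I,x0,y0): return cv2.resize(I[y0:y0+60,x0:x0+80],(400,300),interpolation=cv2.INTER_CUBIC)
m=np.vstack([np.hstack([crop(a['image'],335,210),crop(b['image'],125,128)]),np.hstack([crop(a['image'],275,150),crop(b['image'],145,190)])])
cv2.imwrite('pics/f.png',m[:,:,::-1])
w1=load('w1');w2=load('w2');k=.64
def P(*q): return np.array(q)*k
for n,p1,p2 in(('red RL',(453,166),(479,148)),('red RR',(495,255),(530,272)),('blue RL',(235,227),(180,228)),('blue FL',(357,236),(346,242))):
    print(n,plane(w1,P(*p1),8).round(1),plane(w2,P(*p2),8).round(1))
for n,p1,p2 in(('red lipL',(582,104),(673,60)),('red lipR',(621,215),(722,225))):
    print(n,[plane(s,P(*p),z).round(1).tolist() for s,p in((w1,p1),(w2,p2)) for z in (55,65,75)])
E
```

```text
red RL [553.7 277.6   8. ] [553.9 278.4   8. ]
red RR [593.4 199.8   8. ] [592.  199.9   8. ]
blue RL [362.6 226.9   8. ] [362.5 226.9   8. ]
blue FL [470. 218.   8.] [470.5 218.8   8. ]
red lipL [[643.4, 324.1, 55.0], [640.0, 323.5, 65.0], [636.6, 323.0, 75.0], [643.1, 323.0, 55.0], [638.5, 321.7, 65.0], [633.8, 320.5, 75.0]]
red lipR [[682.3, 241.4, 55.0], [678.0, 242.9, 65.0], [673.7, 244.3, 75.0], [683.8, 239.5, 55.0], [677.8, 241.0, 65.0], [671.7, 242.6, 75.0]]
```

View pics/f.png

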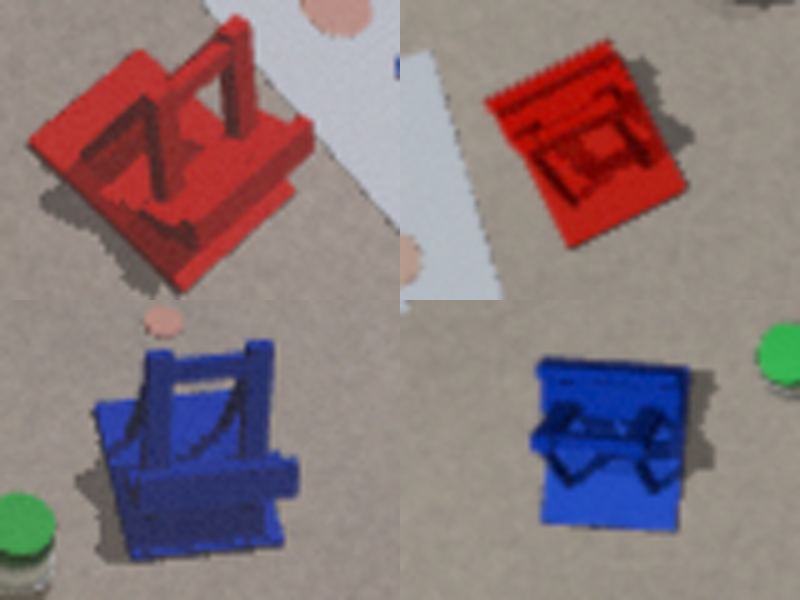

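```bash
python3 - <<'E'
from h import *
a=load('s0');b=load('t0');w1=load('w1');w2=load('w2');k=.64
S=lambda q:(a,q); T=lambda q:(b,q)
print('red lipL',tri((a,(397.6,234.4)),(b,(142,148)),(w2,(673*k,60*k)),(w1,(582*k,104*k))))
print('blue lipR?',tri((a,(301.4,185)),(b,(202.6,203.6))))
print('blue lipL?',tri((a,(334.6,182.4)),(b,(172.4,202.4))))
# predicted points from footplate estimate
def seat(x,y,yaw):
    c,s=np.cos(np.radians(yaw)),np.sin(np.radians(yaw));R=np.array([[c,-s,0],[s,c,0],[0,0,1]])
    t=np.radians(25);Ry=np.array([[np.cos(t),0,-np.sin(t)],[0,1,0],[np.sin(t),0,np.cos(t)]])
    return lambda p:R@Ry@np.array(p,float)+[x,y,45]
for n,f in(('red',seat(645.3,275,26.2)),('blue',seat(437.8,175.8,-4.5))):
    for q in((21,45,12),(21,-45,12),(-5,35,72),(-5,-35,72)):
        print(n,q,f(q).round(1),'scene',proj(a,f(q)).round(1),'top',proj(b,f(q)).round(1),'w2x',(proj(w2,f(q))/k).round(0))
E
```

```text
red lipL (array([640.74767648, 323.08139747,  61.37554526]), [0.8, 0.6, 1.0, 0.8])
blue lipR? (array([451.58471216, 124.59259966,  71.86900456]), [1.9, 1.9])
blue lipL? (array([458.14681617, 220.17049272,  64.80467732]), [0.2, 0.2])
red (21, 45, 12) [638.  321.5  64.8] scene [[396.7 233. ]] top [[142.  148.5]] w2x [[672.  60.]]
red (21, -45, 12) [677.7 240.8  64.8] scene [[372.9 253.5]] top [[166.9 136.2]] w2x [[722. 225.]]
red (-5, 35, 72) [598.5 291.  108.1] scene [[384.2 213.3]] top [[147.5 156.6]] w2x [[617. 124.]]
red (-5, -35, 72) [629.4 228.2 108.1] scene [[365.1 228.9]] top [[167.6 146.7]] w2x [[666. 266.]]
blue (21, 45, 12) [455.2 219.6  64.8] scene [[333.9 181.6]] top [[172.5 203.3]] w2x [[308. 260.]]
blue (21, -45, 12) [448.2 129.8  64.8] scene [[301.8 185.2]] top [[200.7 204.9]] w2x [[303. 406.]]
blue (-5, 35, 72) [405.7 213.4 108.1] scene [[328.8 158.3]] top [[171.3 217.2]] w2x [[190. 292.]]
blue (-5, -35, 72) [400.2 143.7 108.1] scene [[303.6 160.9]] top [[194.1 218.5]] w2x [[194. 421.]]
```

Request:
carry_out:
  commands:
    - [[-38,-3,-13,0.7],[-38,-3,-13,0.7],[-38,-2,-13,0.7],[-38,-2,-13,0.7],[-38,-2,-14,0.7],[-38,-1,-13,0.7],[-38,-1,-14,0.8],[-38,0,-13,0.7],[-37,20,-14,0.8],[-20,20,0,0],[-20,20,0,0],[0,0,0,0]]
  gripper: 0.4

```text
t: 3.15
tool_pos: [539.3, -178.0, 335.6]
tcp_rot: [[0.108, 0.994, 0.004], [0.994, -0.108, -0.002], [-0.002, 0.004, -1.0]]
ft_force: [-0.4, 0.2, -0.2]
gripper_width: 0.395
grasp_force: 0.0
```

```bash
python3 - <<'E'
from h import *
print(pose()[:2]); w=snap('wrist','w3')
a=load('s0');b=load('t0')
def crop(I,x0,y0,w,h): return cv2.resize(I[y0:y0+h,x0:x0+w],(400,300),interpolation=cv2.INTER_CUBIC)
m=np.vstack([cv2.resize(w['image'][40:265,:],(800,352)),np.hstack([crop(a['image'],115,190,80,60)[:250],crop(b['image'],300,120,80,60)[:250]])])
m=np.vstack([cv2.resize(w['image'][0:192,56:456],(800,384)),cv2.resize(a['image'][190:270,105:205],(400,216*400//270)) if 0 else np.hstack([cv2.resize(a['image'][190:325,105:199],(400,216)),cv2.resize(b['image'][120:216,300:400],(400,216))])])
cv2.imwrite('pics/g.png',m[:,:,::-1])
E
```

```text
(array([ 539.32606011, -177.99079189,  335.59781199]), np.float64(-6.195455067547429))
```

View pics/g.png

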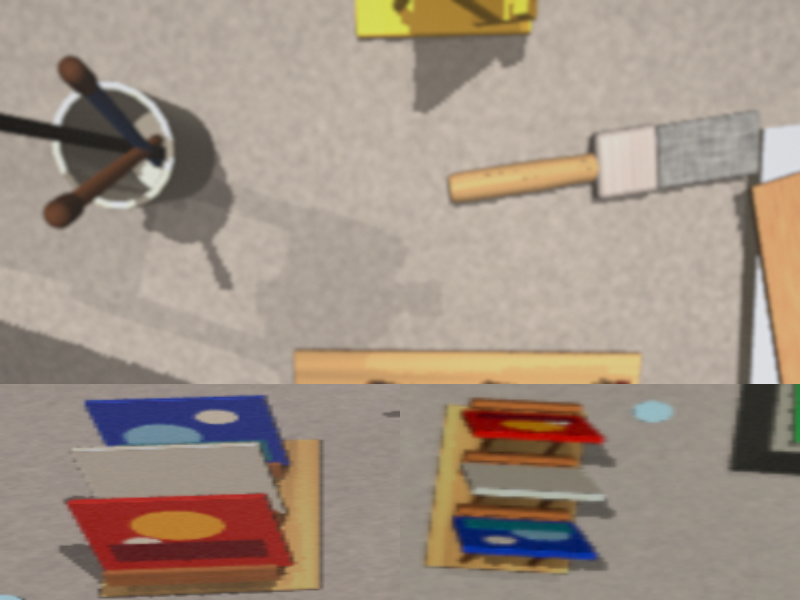

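Request:
carry_out:
  commands:
    - [[-35,0,15,0],[-35,0,15,0],[-35,0,15,0],[-35,0,15,0],[0,0,0,0]]

```text
t: 3.7
tool_pos: [520.7, -316.8, 271.7]
tcp_rot: [[0.109, 0.994, -0.003], [0.994, -0.109, 0.001], [0.0, -0.003, -1.0]]
ft_force: [-0.3, 1.0, -0.2]
gripper_width: 0.401
grasp_force: 0.0
```

```bash
python3 - <<'E'
from h import *
print(pose()[:2]); w=snap('wrist','w4')
cv2.imwrite('pics/i.png',cv2.resize(w['image'][:300],(800,469),interpolation=cv2.INTER_CUBIC)[:,:,::-1])
E
```

```text
(array([ 520.67723339, -316.75171756,  271.72945967]), np.float64(-6.261888199736445))
```

View pics/i.png

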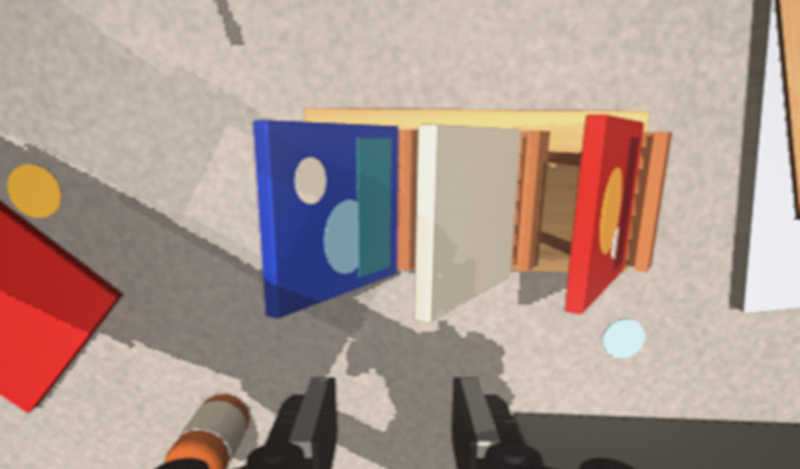

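```bash
python3 - <<'E'
from h import *
a=load('s0');b=load('t0');w=load('w4');k=.64
for n,sl,sr,wl,wr in(('red',(121,262),(169,258),(567,312),(586,115)),('blue',(125,200),(168,197),(266,317),(254,121)),('blank',(123,229),(166.5,227),(415,320),(418,125))):
    L=tri((a,sl),(w,(wl[0]*k,wl[1]*k)));R=tri((a,sr),(w,(wr[0]*k,wr[1]*k)))
    d=R[0]-L[0];print(n,'-y',L[0].round(1),L[1],'+y',R[0].round(1),R[1],'len',np.linalg.norm(d).round(1),'yaw',np.degrees(np.arctan2(-d[0],d[1])).round(1))
    for p in(wl,wr): print('  z148',plane(w,(p[0]*k,p[1]*k),144).round(1))
for n,p in dict(RackTL=(304,108),RackTR=(648,113)).items(): print(n,plane(w,(p[0]*k,p[1]*k),8).round(1))
print('lips z~60', [plane(w,(p[0]*k,p[1]*k),60).round(1) for p in((413,131),(410,270),(549,132),(538,271),(670,132),(649,271))])
# red front top corners
print([plane(w,(p[0]*k,p[1]*k),149).round(1) for p in((609,117),(582,313),(269,121),(281,314))])
E
```

```text
red -y [ 609.2 -339.6  145.1] [1.0, 1.0] +y [ 620.6 -239.2  141. ] [2.6, 2.6] len 101.1 yaw -6.4
  z148 [ 609.5 -341.   144. ]
  z148 [ 620.  -241.8  144. ]
blue -y [ 448.1 -325.6  141.9] [1.3, 1.3] +y [ 457.5 -224.8  134.5] [1.8, 1.8] len 101.5 yaw -5.4
  z148 [ 448.3 -326.3  144. ]
  z148 [ 460.5 -227.   144. ]
blank -y [ 528.5 -333.6  145.7] [2.4, 2.4] +y [ 539.3 -236.2  135.2] [1.2, 1.2] len 98.6 yaw -6.4
  z148 [ 528.  -336.7  144. ]
  z148 [ 539.2 -237.5  144. ]
RackTL [ 464.3 -214.6    8. ]
RackTR [ 710.5 -245.2    8. ]
lips z~60 [array([ 539.2, -239.3,   60. ]), array([ 528.2, -329.5,   60. ]), array([ 625.1, -249.4,   60. ]), array([ 615.4, -339.8,   60. ]), array([ 701.4, -257.8,   60. ]), array([ 691.1, -348. ,   60. ])]
[array([ 629. , -243.9,  149. ]), array([ 615.9, -340.6,  149. ]), array([ 468.9, -228.1,  149. ]), array([ 457.9, -324. ,  149. ])]
```

Scene and wrist triangulation agree. The red tile's back-top corners are near (609,-341) and (620,-241), z≈144. The blue tile's are near (448,-326) and (460,-227), and the rack yaw is about -6.8°.

Because the tool stays vertical, I'll put the fingers on either side of the red tile with slack, tip it upright, then close gradually.

```bash
python3 - <<'E'
from h import *
plan(625.7,-293.4,195,-6.8,4)
E
```

```text
[[8, 25, 19, np.float64(0.2)], [8, 25, 20, np.float64(0.1)], [9, 26, 19, np.float64(0.2)], [8, 25, 20, np.float64(0.1)]] -> [ 625.6 -293.6  194.9] -6.8
```

Request:
carry_out:
  commands:
    - [[8,25,19,0.2],[8,25,20,0.1],[9,26,19,0.2],[8,25,20,0.1],[0,0,0,0],[0,0,0,0]]
  gripper: 0.5

```text
t: 4.35
tool_pos: [626.9, -291.5, 196.0]
tcp_rot: [[0.114, 0.993, -0.0], [0.993, -0.114, 0.0], [0.0, -0.001, -1.0]]
ft_force: [0.6, 0.4, -0.1]
gripper_width: 0.5
grasp_force: 0.0
```

```bash
cat >> h.py <<'E'
def rel(ox,oy,yaw):
    p,w,o=pose();c,s=np.cos(np.radians(yaw)),np.sin(np.radians(yaw));d=p[:2]-[ox,oy]
    print('s',round(c*d[0]+s*d[1],1),'lat',round(-s*d[0]+c*d[1],1),'z',round(p[2],1),'yawerr',round(w-yaw,2),'F',np.round(o['ft_force'],1),'g',round(o['gripper_width']*85,1),'gf',round(float(o['grasp_force']),1),'t',round(o['t'],2))
E
python3 - <<'E'
from h import *
rel(681.3,-300,-6.8)
w=snap('wrist','w5')
cv2.imwrite('pics/j.png',cv2.resize(w['image'],(800,600),interpolation=cv2.INTER_CUBIC)[:,:,::-1])
E
```

```text
s -55.1 lat 2.0 z 196.0 yawerr 0.25 F [ 0.6  0.4 -0.1] g 42.5 gf 0.0 t 4.35
```

View pics/j.png

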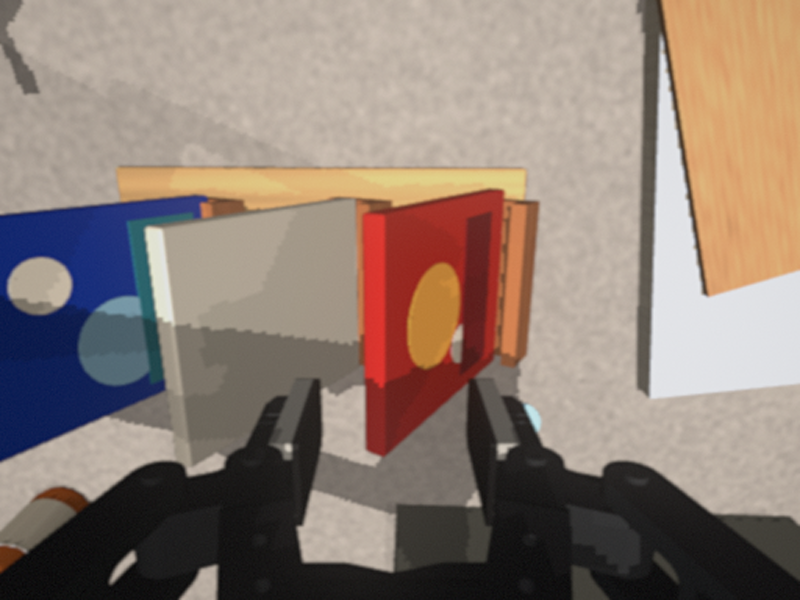

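The wrist view shows the red tile's top strip (363–388, 215–450) between the open fingers (320 and 468), as computed. I'll descend around it.

Request:
carry_out:
  commands:
    - [[-1,-1,15,0.2],[-1,0,15,0],[0,0,15,0],[0,0,13,0],[0,0,13,0],[0,3,0,0],[0,3,0,0],[0,3,0,0],[0,2,0,0],[0,0,0,0]]

```text
t: 5.4
tool_pos: [636.5, -297.2, 125.5]
tcp_rot: [[0.12, 0.993, 0.0], [0.993, -0.12, -0.001], [-0.001, 0.001, -1.0]]
ft_force: [-2.3, -0.0, 2.6]
gripper_width: 0.499
grasp_force: 1.1
```

```bash
python3 - <<'E'
from h import *
rel(681.3,-300,-6.8)
E
```

```text
s -44.8 lat -2.5 z 125.5 yawerr -0.1 F [-2.3 -0.   2.6] g 42.4 gf 1.1 t 5.4
```

Request:
carry_out:
  commands:
    - [[0,4,-1,0],[0,4,-1,0],[0,4,-1,0],[0,4,-1,0],[0,4,-1,0],[0,4,-1,0],[0,4,-1,0],[0,4,-1,0],[0,4,-1,0],[0,4,-1,0],[0,0,0,0]]

```text
t: 6.5
tool_pos: [676.5, -301.7, 134.5]
tcp_rot: [[0.12, 0.993, 0.001], [0.993, -0.12, -0.0], [-0.0, 0.001, -1.0]]
ft_force: [-1.6, 1.5, -0.4]
gripper_width: 0.501
grasp_force: 0.2
```

```bash
python3 - <<'E'
from h import *
rel(681.3,-300,-6.8)
E
```

```text
s -4.6 lat -2.3 z 134.5 yawerr -0.11 F [-1.6  1.5 -0.4] g 42.5 gf 0.2 t 6.5
```

Request:
carry_out:
  commands:
    - [[0,1,0,0],[0,0,0,0],[0,0,0,0]]
  gripper: 0.35

```text
t: 6.8
tool_pos: [676.5, -301.7, 134.1]
tcp_rot: [[0.121, 0.993, -0.0], [0.993, -0.121, 0.0], [0.0, -0.0, -1.0]]
ft_force: [1.2, 1.0, 0.7]
gripper_width: 0.35
grasp_force: 0.1
```

Request:
carry_out:
  commands:
    - [[0,1,0,0],[0,0,0,0],[0,0,0,0]]
  gripper: 0.24

```text
t: 7.1
tool_pos: [677.7, -301.9, 134.3]
tcp_rot: [[0.12, 0.993, -0.0], [0.993, -0.12, -0.0], [-0.0, -0.0, -1.0]]
ft_force: [-0.6, 0.0, -0.6]
gripper_width: 0.242
grasp_force: 0.1
```

Request:
carry_out:
  commands:
    - [[0,1,0,0],[0,0,0,0],[0,0,0,0]]
  gripper: 0.18

```text
t: 7.4
tool_pos: [678.8, -302.0, 134.3]
tcp_rot: [[0.12, 0.993, 0.0], [0.993, -0.12, -0.0], [-0.0, 0.0, -1.0]]
ft_force: [-0.0, -0.5, 0.7]
gripper_width: 0.174
grasp_force: 0.1
```

```bash
python3 - <<'E'
from h import *
rel(681.3,-300,-6.8)
E
```

```text
s -2.3 lat -2.3 z 134.3 yawerr -0.12 F [-0.  -0.5  0.7] g 14.8 gf 0.1 t 7.4
```

Request:
carry_out:
  commands:
    - [[0,1,0,0],[0,0,0,0],[0,0,0,0]]
  gripper: 0.14

```text
t: 7.7
tool_pos: [679.7, -302.1, 134.3]
tcp_rot: [[0.12, 0.993, 0.0], [0.993, -0.12, -0.0], [-0.0, 0.0, -1.0]]
ft_force: [0.1, 1.0, 0.3]
gripper_width: 0.138
grasp_force: 0.1
```

Request:
carry_out:
  commands:
    - [[0,0,0,0],[0,0,0,0],[0,0,0,0]]
  gripper: 0.122

```text
t: 8.0
tool_pos: [679.7, -302.1, 134.3]
tcp_rot: [[0.12, 0.993, -0.0], [0.993, -0.12, -0.0], [-0.0, -0.0, -1.0]]
ft_force: [0.1, -0.0, -0.7]
gripper_width: 0.122
grasp_force: 0.1
```

Request:
carry_out:
  commands:
    - [[0,0,0,0],[0,0,0,0],[0,0,0,0]]
  gripper: 0.114

```text
t: 8.3
tool_pos: [679.6, -302.1, 134.2]
tcp_rot: [[0.121, 0.993, -0.0], [0.993, -0.121, 0.0], [0.0, -0.0, -1.0]]
ft_force: [0.2, 0.4, -0.7]
gripper_width: 0.117
grasp_force: 7.5
```

Request:
carry_out:
  commands:
    - [[0,0,0,0],[0,0,0,0]]
  gripper: 0.108

```text
t: 8.5
tool_pos: [679.6, -302.1, 134.2]
tcp_rot: [[0.12, 0.993, -0.0], [0.993, -0.12, 0.0], [0.0, -0.0, -1.0]]
ft_force: [0.2, 0.6, -0.4]
gripper_width: 0.112
grasp_force: 22.1
```

Request:
carry_out:
  commands:
    - [[0,0,-2,0],[0,0,-3,0],[0,0,-4,0],[0,0,-5,0],[0,0,-6,0]]

```text
t: 9.0
tool_pos: [679.6, -302.1, 154.5]
tcp_rot: [[0.12, 0.993, -0.0], [0.993, -0.12, 0.0], [0.0, -0.0, -1.0]]
ft_force: [-0.8, 0.1, -3.4]
gripper_width: 0.112
grasp_force: 21.9
```

```bash
python3 - <<'E'
from h import *
rel(681.3,-300,-6.8)
E
```

```text
s -1.5 lat -2.2 z 154.5 yawerr -0.12 F [-0.8  0.1 -3.4] g 9.5 gf 21.9 t 9.0
```

```bash
python3 - <<'E'
from h import *
plan(676,-290,330,-4,6)
plan(660,-50,330,8,7,(676,-290,330,-4))
E
```

```text
[[2, -1, -29, np.float64(-0.5)], [2, -1, -29, np.float64(-0.5)], [2, -1, -29, np.float64(-0.5)], [2, -1, -29, np.float64(-0.5)], [2, 0, -30, np.float64(-0.5)], [2, -1, -29, np.float64(-0.4)]] -> [ 675.8 -289.6  329.5] -4.0
[[34, -5, 0, -1.7], [34, -4, 0, -1.7], [34, -3, 0, -1.7], [34, -1, 0, -1.7], [35, 0, 0, -1.7], [34, 0, 0, -1.8], [35, 2, 0, -1.7]] -> [660.2 -49.7 330. ] 8.0
```

Request:
carry_out:
  commands:
    - [[0,0,-12,0],[0,0,-20,0],[0,0,-28,0],[0,0,-30,0],[2,0,-30,-0.5],[6,-1,-26,-1],[15,-2,-15,-1.5],[25,-3,-6,-1.7],[32,-3,0,-1.7],[36,-3,0,-1.7],[38,-1,0,-1.7],[38,0,0,-1.7]]

```text
t: 10.2
tool_pos: [668.9, -107.4, 321.2]
tcp_rot: [[-0.082, 0.997, -0.001], [0.997, 0.082, 0.001], [0.001, -0.001, -1.0]]
ft_force: [0.6, -0.0, -3.5]
gripper_width: 0.114
grasp_force: 22.0
```

Request:
carry_out:
  commands:
    - [[36,0,0,-1.7],[26,0,0,-1.7],[14,0,0,-1],[4,0,0,0],[0,0,0,0],[0,0,0,0]]

```text
t: 10.8
tool_pos: [661.4, -31.5, 321.3]
tcp_rot: [[-0.155, 0.988, 0.0], [0.988, 0.155, -0.001], [-0.001, -0.0, -1.0]]
ft_force: [-0.3, 0.7, -3.9]
gripper_width: 0.119
grasp_force: 22.0
```

```bash
python3 - <<'E'
from h import *
p,w,o=pose();print(p,w,o['grasp_force'],o['ft_force'])
a=snap('scene','s1');b=snap('top','t1')
h=cv2.cvtColor(a['image'],cv2.COLOR_RGB2HSV);k=cv2.inRange(h,(0,120,60),(22,255,255))|cv2.inRange(h,(172,120,60),(180,255,255))
print('proj tcp',proj(a,p),proj(b,p))
n,l,st,c=cv2.connectedComponentsWithStats(k)
for i in range(1,n):
    if st[i,4]>300:
        q=cv2.convexHull(np.argwhere(l==i)[:,::-1].astype(np.int32)); e=cv2.approxPolyDP(q,4,True)[:,0].tolist()
        print(st[i],c[i].round(1),e)
E
```

```text
[661.43051602 -31.49490612 321.26832207] 8.90433623033075 22.035818696022034 [-0.26148964  0.65349119 -3.8563521 ]
proj tcp [[268.54141222 216.32772313]] [[248.26463775 110.1425933 ]]
[139   0  48  25 601] [161.6  10.4] [[186, 24], [142, 19], [139, 6], [186, 0]]
[199   0  32  30 351] [208.8  13.6] [[230, 6], [212, 28], [201, 29], [199, 0]]
[ 232    0   92  114 5654] [272.3  72.7] [[319, 106], [238, 111], [232, 0], [243, 0], [319, 56]]
[ 310    0  122  103 4235] [356.6  25.5] [[431, 0], [421, 23], [329, 102], [310, 0]]
[ 428    0   81   57 2574] [465.1  19.7] [[508, 0], [481, 44], [450, 56], [434, 43], [428, 28], [439, 0]]
[490  17  22  36 371] [504.   39.7] [[490, 52], [511, 17], [511, 49]]
[480  89  32  70 757] [502.1 128.7] [[510, 158], [480, 142], [505, 89], [511, 97]]
[257 121  51  13 404] [281.6 125.9] [[307, 121], [288, 133], [257, 123]]
[  98  127   71   56 2038] [133.  153.5] [[168, 146], [130, 182], [98, 159], [135, 127]]
[ 245  197   57   75 2311] [274.8 237.3] [[297, 197], [298, 258], [286, 269], [262, 270], [245, 243], [245, 214]]
[ 341  213   57   55 1592] [370.  240.6] [[397, 239], [370, 267], [341, 237], [360, 221], [382, 213]]
[ 129  242   51   80 2328] [155.4 293.7] [[129, 321], [132, 273], [178, 242], [179, 316]]
[ 144  334  105   50 3099] [201.7 366.1] [[248, 383], [147, 383], [144, 372], [229, 334]]
```

```bash
python3 - <<'E'
from h import *
p,w,o=pose()
a=load('s1')
h=cv2.cvtColor(a['image'],cv2.COLOR_RGB2HSV);k=cv2.inRange(h,(0,130,40),(8,255,255))|cv2.inRange(h,(172,130,40),(180,255,255))
k[:150]=0;k[:,:230]=0;k[:,315:]=0
k=cv2.morphologyEx(k,cv2.MORPH_CLOSE,np.ones((5,5)))
n,l,st,c=cv2.connectedComponentsWithStats(k);i=1+st[1:,4].argmax();print(st[i])
for y in range(195,290,6):
    x=np.where(l[y]==i)[0]; print(y,(x.min(),x.max()) if len(x) else None,end=' ')
for x in range(245,304,6):
    y=np.where(l[:,x]==i)[0]; print('c',x,(y.min(),y.max()) if len(y) else None,end=' ')
# predicted corners of front face: tile vertical, bottom 86.6 below tcp, lateral +2.3
c_,s_=np.cos(np.radians(w)),np.sin(np.radians(w))
def X(s,l,z): return [p[0]+c_*s-s_*l,p[1]+s_*s+c_*l,p[2]+z]
print('\npred',proj(a,[X(5,52.3,33.4),X(5,-47.7,33.4),X(5,52.3,-86.6),X(5,-47.7,-86.6),X(-5,52.3,33.4),X(-5,-47.7,33.4)]).round(1).tolist())
E
```

```text
[245 207  49  45 925]
195 None 201 None 207 (np.int64(263), np.int64(265)) 213 (np.int64(247), np.int64(264)) 219 (np.int64(245), np.int64(262)) 225 (np.int64(245), np.int64(292)) 231 (np.int64(245), np.int64(291)) 237 (np.int64(245), np.int64(287)) 243 (np.int64(245), np.int64(281)) 249 (np.int64(280), np.int64(281)) 255 None 261 None 267 None 273 None 279 None 285 None c 245 (np.int64(214), np.int64(243)) c 251 (np.int64(212), np.int64(244)) c 257 (np.int64(210), np.int64(242)) c 263 (np.int64(207), np.int64(240)) c 269 (np.int64(228), np.int64(238)) c 275 (np.int64(225), np.int64(239)) c 281 (np.int64(224), np.int64(251)) c 287 (np.int64(222), np.int64(237)) c 293 (np.int64(220), np.int64(222)) c 299 None 
pred [[297.7, 200.2], [245.0, 217.9], [290.9, 231.4], [244.8, 247.7], [295.3, 195.7], [243.0, 213.1]]
```

```bash
python3 - <<'E'
from h import *
plan(646,273.7,320,26.1,8)
E
```

```text
[[38, 4, 0, np.float64(-2.2)], [38, 5, 0, np.float64(-2.1)], [38, 7, 0, np.float64(-2.2)], [37, 8, 0, np.float64(-2.1)], [37, 10, 0, np.float64(-2.2)], [37, 11, 0, np.float64(-2.1)], [36, 12, 1, np.float64(-2.2)], [35, 14, 0, np.float64(-2.1)]] -> [646.  273.5 320.2] 26.1
```

Request:
carry_out:
  commands:
    - [[20,2,0,-1.1],[38,4,0,-2.2],[38,5,0,-2.1],[38,7,0,-2.2],[37,8,0,-2.1],[37,10,0,-2.2],[37,11,20,-2.1],[30,10,20,-2],[18,8,20,-1.2],[3,1,10,0],[0,0,0,0]]

```text
t: 12.0
tool_pos: [639.0, 272.2, 247.7]
tcp_rot: [[-0.441, 0.898, -0.005], [0.898, 0.441, -0.003], [-0.0, -0.006, -1.0]]
ft_force: [0.2, 0.1, -3.0]
gripper_width: 0.115
grasp_force: 22.1
```

```bash
python3 - <<'E'
from h import *
rel(646,276.2,26.1)
E
```

```text
s -8.0 lat -0.5 z 247.7 yawerr 0.05 F [ 0.2  0.1 -3. ] g 9.7 gf 22.1 t 12.0
```

Request:
carry_out:
  commands:
    - [[-1,3,10,0],[-1,3,20,0],[0,1,20,0],[0,0,15,0],[0,0,10,0],[0,0,8,0],[0,0,3,0],[0,0,0,0]]

```text
t: 12.8
tool_pos: [647.5, 274.7, 165.3]
tcp_rot: [[-0.441, 0.897, 0.0], [0.897, 0.441, -0.0], [-0.0, 0.0, -1.0]]
ft_force: [-0.5, -0.6, -3.5]
gripper_width: 0.111
grasp_force: 22.1
```

```bash
python3 - <<'E'
from h import *
rel(646,276.2,26.1)
a=snap('wrist','w6')
E
```

```text
s 0.7 lat -1.9 z 165.3 yawerr 0.07 F [-0.5 -0.6 -3.5] g 9.5 gf 22.1 t 12.8
```

Request:
carry_out:
  commands:
    - [[0,-2,2,0],[0,0,3,0],[0,0,3,0],[0,0,2,0],[0,0,2,0],[0,0,2,0],[0,0,2,0],[0,0,0,0]]

```text
t: 13.65
tool_pos: [645.3, 273.9, 148.8]
tcp_rot: [[-0.441, 0.897, -0.001], [0.897, 0.441, -0.0], [0.0, -0.001, -1.0]]
ft_force: [-0.5, 0.1, -2.2]
gripper_width: 0.111
grasp_force: 22.1
```

```bash
python3 - <<'E'
from h import *
rel(646,276.2,26.1)
E
```

```text
s -1.7 lat -1.8 z 148.8 yawerr 0.08 F [-0.5  0.1 -2.2] g 9.4 gf 22.1 t 13.65
```

Request:
carry_out:
  commands:
    - [[0,0,2,0],[0,0,2,0],[0,0,2,0],[0,0,2,0],[0,0,1,0],[0,0,1,0],[0,0,0,0]]

```text
t: 14.35
tool_pos: [645.4, 274.0, 139.1]
tcp_rot: [[-0.441, 0.897, -0.0], [0.897, 0.441, -0.0], [0.0, -0.0, -1.0]]
ft_force: [-0.1, -0.1, -2.2]
gripper_width: 0.111
grasp_force: 22.2
```

Request:
carry_out:
  commands:
    - [[0,0,1,0],[0,0,1,0],[0,0,0,0]]

```text
t: 14.65
tool_pos: [645.6, 274.0, 137.2]
tcp_rot: [[-0.441, 0.897, 0.0], [0.897, 0.441, 0.0], [-0.0, 0.0, -1.0]]
ft_force: [-0.4, -0.7, -2.0]
gripper_width: 0.109
grasp_force: 22.2
```

Request:
carry_out:
  commands:
    - [[0,0,1,0],[0,0,0,0]]

```text
t: 14.85
tool_pos: [645.8, 274.1, 136.5]
tcp_rot: [[-0.441, 0.897, 0.001], [0.897, 0.441, 0.0], [-0.0, 0.001, -1.0]]
ft_force: [0.3, 0.2, -2.6]
gripper_width: 0.119
grasp_force: 22.2
```

Request:
carry_out:
  commands:
    - [[0,0,1,0],[0,0,0,0]]

```text
t: 15.05
tool_pos: [646.0, 274.1, 135.6]
tcp_rot: [[-0.441, 0.897, 0.001], [0.897, 0.441, 0.0], [-0.0, 0.001, -1.0]]
ft_force: [0.4, 0.5, -2.3]
gripper_width: 0.11
grasp_force: 22.3
```

Request:
carry_out:
  commands:
    - [[0,0,0.7,0],[0,0,0,0]]

```text
t: 15.25
tool_pos: [646.1, 274.2, 135.1]
tcp_rot: [[-0.441, 0.897, 0.001], [0.897, 0.441, 0.001], [-0.0, 0.002, -1.0]]
ft_force: [0.6, -0.3, -2.2]
gripper_width: 0.112
grasp_force: 22.3
```

```bash
python3 - <<'E'
from h import *
rel(646,276.2,26.1)
E
```

```text
s -0.8 lat -1.9 z 135.1 yawerr 0.08 F [ 0.6 -0.3 -2.2] g 9.6 gf 22.3 t 15.25
```

Request:
carry_out:
  commands:
    - [[0,0,0.7,0],[0,0,0,0],[0,0,0,0]]

```text
t: 15.55
tool_pos: [646.2, 274.2, 134.4]
tcp_rot: [[-0.441, 0.897, 0.002], [0.897, 0.441, 0.001], [-0.0, 0.002, -1.0]]
ft_force: [1.6, 0.6, -1.0]
gripper_width: 0.114
grasp_force: 22.4
```

Request:
carry_out:
  commands:
    - [[0,0,0.7,0],[0,0,0,0],[0,0,0,0]]

```text
t: 15.85
tool_pos: [646.3, 274.2, 133.9]
tcp_rot: [[-0.441, 0.897, 0.002], [0.897, 0.441, 0.001], [-0.0, 0.002, -1.0]]
ft_force: [1.5, 1.2, 0.4]
gripper_width: 0.111
grasp_force: 22.7
```

Request:
carry_out:
  commands:
    - [[0,0,0.7,0],[0,0,0,0],[0,0,0,0]]

```text
t: 16.15
tool_pos: [646.4, 274.2, 133.8]
tcp_rot: [[-0.441, 0.897, 0.002], [0.897, 0.441, 0.001], [-0.0, 0.002, -1.0]]
ft_force: [2.2, 0.7, 6.1]
gripper_width: 0.115
grasp_force: 23.3
```

```bash
python3 - <<'E'
from h import *
rel(646,276.2,26.1); print(r.get_obs()['torque'])
E
```

```text
s -0.5 lat -2.0 z 133.8 yawerr 0.08 F [2.2 0.7 6.1] g 9.8 gf 23.3 t 16.15
[ 0.22526634 -0.50977317  0.05495986]
```

Request:
carry_out:
  commands:
    - [[0,0,-0.5,0],[0,0,0,0]]
  gripper: 0.122

```text
t: 16.35
tool_pos: [645.2, 273.8, 133.1]
tcp_rot: [[-0.441, 0.897, -0.001], [0.897, 0.441, -0.0], [-0.0, -0.001, -1.0]]
ft_force: [0.6, 0.2, 4.0]
gripper_width: 0.123
grasp_force: 3.3
```

Request:
carry_out:
  commands:
    - [[0,0,0,0],[0,0,0,0],[0,0,0,0]]
  gripper: 0.15

```text
t: 16.65
tool_pos: [644.2, 273.5, 131.3]
tcp_rot: [[-0.441, 0.897, -0.004], [0.897, 0.441, -0.001], [0.001, -0.004, -1.0]]
ft_force: [0.2, -1.0, -1.3]
gripper_width: 0.152
grasp_force: 0.0
```

Request:
carry_out:
  commands:
    - [[0,0,0,0],[0,0,0,0],[0,0,0,0]]
  gripper: 0.2

```text
t: 16.95
tool_pos: [645.4, 273.9, 132.8]
tcp_rot: [[-0.441, 0.897, -0.0], [0.897, 0.441, -0.0], [0.0, -0.0, -1.0]]
ft_force: [-0.1, -0.6, -0.6]
gripper_width: 0.198
grasp_force: 0.0
```

```bash
python3 - <<'E'
from h import *
rel(646,276.2,26.1)
E
```

```text
s -1.6 lat -1.8 z 132.8 yawerr 0.08 F [-0.1 -0.6 -0.6] g 16.8 gf 0.0 t 16.95
```

Request:
carry_out:
  commands:
    - [[0,0,0,0],[0,0,0,0],[0,0,0,0]]
  gripper: 0.27

```text
t: 17.25
tool_pos: [645.6, 274.0, 133.0]
tcp_rot: [[-0.441, 0.897, 0.0], [0.897, 0.441, 0.0], [0.0, 0.0, -1.0]]
ft_force: [0.3, -0.0, 0.4]
gripper_width: 0.273
grasp_force: 0.0
```

Request:
carry_out:
  commands:
    - [[0,0,0,0],[0,0,0,0],[0,0,0,0]]
  gripper: 0.36

```text
t: 17.55
tool_pos: [645.5, 273.9, 133.0]
tcp_rot: [[-0.441, 0.897, -0.0], [0.897, 0.441, -0.0], [-0.0, -0.0, -1.0]]
ft_force: [-0.2, -0.6, 1.0]
gripper_width: 0.358
grasp_force: 0.1
```

Request:
carry_out:
  commands:
    - [[0,0,0,0],[0,0,0,0],[0,0,0,0]]
  gripper: 0.46

```text
t: 17.85
tool_pos: [645.5, 273.9, 133.0]
tcp_rot: [[-0.441, 0.897, -0.0], [0.897, 0.441, -0.0], [0.0, -0.0, -1.0]]
ft_force: [0.1, -0.4, 0.5]
gripper_width: 0.459
grasp_force: 0.1
```

Request:
carry_out:
  commands:
    - [[0,-2,0,0],[0,-3,0,0],[0,-4,0,0],[0,-4,0,0],[0,-4,0,0],[0,-4,0,0],[0,-3,0,0],[0,-2,0,0],[0,0,0,0]]

```text
t: 18.75
tool_pos: [621.9, 262.3, 133.0]
tcp_rot: [[-0.441, 0.897, -0.0], [0.897, 0.441, -0.0], [0.0, -0.0, -1.0]]
ft_force: [-1.1, -0.7, 0.1]
gripper_width: 0.46
grasp_force: 0.4
```

```bash
python3 - <<'E'
from h import *
rel(646,276.2,26.1)
E
```

```text
s -27.8 lat -1.8 z 133.0 yawerr 0.07 F [-1.1 -0.7  0.1] g 39.1 gf 0.4 t 18.75
```

Request:
carry_out:
  commands:
    - [[0,-2,0,0],[0,-1.5,0,0],[0,-1,0,0],[0,-1,0,0],[0,-1,0,0],[0,-1,0,0],[0,-1,0,0],[0,-1,0,0],[0,-2,0,0],[0,-2,0,0],[0,0,0,0]]

```text
t: 19.85
tool_pos: [609.8, 256.4, 133.0]
tcp_rot: [[-0.441, 0.897, -0.0], [0.897, 0.441, -0.0], [0.0, -0.0, -1.0]]
ft_force: [0.2, 0.6, 0.4]
gripper_width: 0.46
grasp_force: 0.0
```

```bash
python3 - <<'E'
from h import *
rel(646,276.2,26.1)
a=snap('scene','s2');b=snap('top','t2');w=snap('wrist','w7')
E
```

```text
s -41.2 lat -1.8 z 133.0 yawerr 0.08 F [0.2 0.6 0.4] g 39.1 gf 0.0 t 19.85
```

Request:
carry_out:
  commands:
    - [[0,0,-5,0],[0,0,-15,0],[0,0,-30,0],[0,0,-40,0],[0,0,-50,0],[-40,0,-20,0],[-45,0,0,0],[-20,0,0,0],[0,0,0,0]]

```text
t: 20.9
tool_pos: [657.6, 159.5, 293.9]
tcp_rot: [[-0.438, 0.899, 0.001], [0.899, 0.438, -0.0], [-0.001, 0.001, -1.0]]
ft_force: [0.1, 0.3, -0.2]
gripper_width: 0.46
grasp_force: 0.0
```

```bash
python3 - <<'E'
from h import *
p,w,_=pose();print(p,w)
a=snap('scene','s3');b=snap('top','t3');wr=snap('wrist','w8')
exec(open('seat.py').read()) if 0 else None
def seat(x,y,yaw):
    c,s=np.cos(np.radians(yaw)),np.sin(np.radians(yaw));R=np.array([[c,-s,0],[s,c,0],[0,0,1]])
    t=np.radians(25);Ry=np.array([[np.cos(t),0,-np.sin(t)],[0,1,0],[np.sin(t),0,np.cos(t)]])
    return lambda p:R@Ry@np.array(p,float)+[x,y,45]
f=seat(646,276.2,26.1)
for q in((-5,50,120),(-5,-50,120),(5,50,0),(5,-50,0)): print(q,[proj(s,f(q)).round(1)[0].tolist() for s in(a,b,wr)])
for n,s in(('scene',a),('top',b),('wrist',wr)):
    h=cv2.cvtColor(s['image'],cv2.COLOR_RGB2HSV);k=cv2.inRange(h,(0,120,50),(22,255,255))|cv2.inRange(h,(172,120,50),(180,255,255))
    c0=proj(s,f((0,0,60)))[0];nn,l,st,c=cv2.connectedComponentsWithStats(k)
    y,x=int(c0[1]),int(c0[0]); i=l[y,x]; 
    if i==0: print(n,'miss');continue
    e=cv2.approxPolyDP(cv2.convexHull(np.argwhere(l==i)[:,::-1].astype(np.int32)),2,True)[:,0].tolist();print(n,st[i],e)
plan(435,-200,280,-6.8,10)
cv2.imwrite('pics/k.png',np.vstack([np.hstack([cv2.resize(a['image'][190:280,330:450],(400,300),interpolation=2),cv2.resize(b['image'][115:190,120:220],(400,300),interpolation=2)]),cv2.resize(wr['image'],(400,300))[:, :].repeat(2,1)[:300]])[:,:,::-1])
E
```

```text
[657.59369676 159.51634793 293.9358414 ] 25.947376927705896
(-5, 50, 120) [[387.8, 195.4], [141.5, 160.7], [235.1, -27.4]]
(-5, -50, 120) [[359.6, 217.8], [171.4, 146.0], [236.8, 113.0]]
(5, 50, 0) [[393.3, 232.7], [142.9, 152.9], [298.4, 5.8]]
(5, -50, 0) [[367.2, 255.0], [170.3, 139.4], [294.8, 106.6]]
scene [ 341  208   57   60 1945] [[392, 211], [397, 239], [393, 248], [370, 267], [341, 237], [366, 214], [381, 208]]
top [  107    38   100   346 21163] [[206, 383], [107, 383], [111, 52], [115, 45], [169, 38], [172, 42]]
wrist [ 218    0   97  111 9310] [[314, 12], [309, 102], [239, 110], [221, 100], [218, 22], [236, 0], [292, 0]]
[[-23, -36, 1, np.float64(3.3)], [-25, -34, 1, np.float64(3.3)], [-27, -33, 1, np.float64(3.3)], [-29, -31, 1, np.float64(3.3)], [-30, -30, 1, np.float64(3.3)], [-32, -28, 2, np.float64(3.3)], [-34, -26, 1, np.float64(3.3)], [-35, -24, 2, np.float64(3.3)], [-36, -22, 1, np.float64(3.3)], [-38, -20, 2, np.float64(3.3)]] -> [ 435.1 -200.5  279.6] -6.8
```

```bash
python3 - <<'E'
from h import *
plan(466.1,-276.9,260,-6.8,12)
E
```

```text
[[-26, -30, 3, np.float64(2.7)], [-27, -29, 3, np.float64(2.8)], [-29, -28, 3, np.float64(2.7)], [-30, -26, 3, np.float64(2.8)], [-31, -25, 3, np.float64(2.7)], [-32, -23, 3, np.float64(2.8)], [-34, -22, 2, np.float64(2.7)], [-35, -20, 3, np.float64(2.8)], [-35, -19, 2, np.float64(2.7)], [-36, -17, 3, np.float64(2.8)], [-37, -15, 2, np.float64(2.7)], [-38, -13, 3, np.float64(2.8)]] -> [ 466.1 -276.8  259.6] -6.8
```

Request:
carry_out:
  commands:
    - [[-26,-30,3,2.7],[-27,-29,3,2.8],[-29,-28,3,2.7],[-30,-26,3,2.8],[-31,-25,3,2.7],[-32,-23,3,2.8],[-34,-22,2,2.7],[-35,-20,3,2.8],[-35,-19,2,2.7],[-36,-17,3,2.8],[-37,-15,2,2.7],[-38,-13,3,2.8]]
  gripper: 0.5

```text
t: 22.25
tool_pos: [466.4, -277.2, 259.9]
tcp_rot: [[0.118, 0.993, 0.0], [0.993, -0.118, 0.001], [0.001, 0.0, -1.0]]
ft_force: [0.7, -0.5, -0.6]
gripper_width: 0.506
grasp_force: 0.0
```

```bash
python3 - <<'E'
from h import *
rel(521.7,-283.5,-6.8)
a=snap('scene','s4');b=snap('top','t4')
def seat(x,y,yaw):
    c,s=np.cos(np.radians(yaw)),np.sin(np.radians(yaw));R=np.array([[c,-s,0],[s,c,0],[0,0,1]])
    t=np.radians(25);Ry=np.array([[np.cos(t),0,-np.sin(t)],[0,1,0],[np.sin(t),0,np.cos(t)]])
    return lambda p:R@Ry@np.array(p,float)+[x,y,45]
f=seat(646,276.2,26.1)
for q in((-5,50,120),(-5,-50,120),(5,50,0),(5,-50,0)): print(q,[proj(s,f(q)).round(1)[0].tolist() for s in(a,b)])
for n,s in(('scene',a),('top',b)):
    h=cv2.cvtColor(s['image'],cv2.COLOR_RGB2HSV);k=cv2.inRange(h,(0,120,50),(22,255,255))|cv2.inRange(h,(172,120,50),(180,255,255))
    c0=proj(s,f((0,0,60)))[0];nn,l,st,c=cv2.connectedComponentsWithStats(k)
    y,x=int(c0[1]),int(c0[0]); i=l[y,x]; 
    if i==0: print(n,'miss');continue
    e=cv2.approxPolyDP(cv2.convexHull(np.argwhere(l==i)[:,::-1].astype(np.int32)),2,True)[:,0].tolist();print(n,st[i],e)
E
```

```text
s -55.7 lat -0.3 z 259.9 yawerr 0.0 F [ 0.7 -0.5 -0.6] g 43.0 gf 0.0 t 22.25
(-5, 50, 120) [[387.8, 195.4], [141.5, 160.7]]
(-5, -50, 120) [[359.6, 217.8], [171.4, 146.0]]
(5, 50, 0) [[393.3, 232.7], [142.9, 152.9]]
(5, -50, 0) [[367.2, 255.0], [170.3, 139.4]]
scene [ 341  197   57   71 2136] [[391, 197], [397, 239], [393, 248], [370, 267], [341, 237], [372, 209]]
top [140 136  42  42 971] [[181, 165], [159, 177], [140, 160], [142, 148], [166, 136]]
```

```bash
cat > chk.py <<'E'
from h import *
def corners(s,c0,lo,hi,lo2=None,hi2=None):
    I=cv2.resize(s['image'],None,fx=4,fy=4,interpolation=cv2.INTER_CUBIC);h=cv2.cvtColor(I,cv2.COLOR_RGB2HSV);k=cv2.inRange(h,lo,hi)
    if lo2: k|=cv2.inRange(h,lo2,hi2)
    nn,l,st,c=cv2.connectedComponentsWithStats(k);i=l[int(4*c0[1]),int(4*c0[0])]
    q=cv2.approxPolyDP(cv2.convexHull(np.argwhere(l==i)[:,::-1].astype(np.int32)),5,True)[:,0]
    return ((q+.5)/4-.5).round(1).tolist()
E
python3 - <<'E'
from chk import *
a=load('s4');b=load('t4')
for s,c in((a,(378,222)),(b,(156,152))): print(corners(s,c,(0,110,40),(22,255,255),(172,110,40),(180,255,255)))
I=a['image'];print(I[205:222:2,352:382:2,0].tolist())
E
```

```text
[[391.1, 197.1], [397.1, 239.4], [393.1, 248.4], [370.4, 267.6], [340.4, 237.4], [387.1, 196.9]]
[[181.6, 165.4], [158.1, 176.9], [139.6, 159.9], [141.4, 147.9], [165.9, 135.6]]
[[169, 163, 168, 167, 167, 170, 165, 165, 167, 145, 204, 200, 191, 201, 200], [163, 169, 164, 166, 163, 161, 163, 168, 169, 167, 177, 203, 201, 200, 178], [161, 169, 167, 168, 167, 164, 164, 165, 167, 171, 147, 200, 199, 152, 150], [168, 165, 166, 165, 167, 168, 168, 163, 168, 191, 201, 196, 144, 151, 153], [162, 167, 164, 164, 165, 166, 160, 151, 199, 202, 188, 150, 152, 152, 178], [162, 161, 162, 164, 170, 168, 171, 198, 200, 188, 149, 150, 157, 184, 184], [169, 170, 167, 161, 164, 165, 198, 201, 166, 151, 150, 148, 178, 187, 187], [165, 165, 166, 165, 164, 120, 189, 143, 154, 150, 154, 156, 188, 185, 187], [167, 164, 164, 159, 147, 88, 111, 150, 149, 153, 152, 180, 185, 184, 186]]
```

```bash
python3 - <<'E'
from chk import *
a=load('s4');b=load('t4');w=load('w8')
print(corners(w,(265,50),(0,110,40),(22,255,255),(172,110,40),(180,255,255)))
def toseat(X):
    d=X-np.array([646,276.2,45]);c,s=np.cos(np.radians(26.1)),np.sin(np.radians(26.1));d=np.array([c*d[0]+s*d[1],-s*d[0]+c*d[1],d[2]])
    t=np.radians(25);return np.array([np.cos(t)*d[0]+np.sin(t)*d[2],d[1],-np.sin(t)*d[0]+np.cos(t)*d[2]]).round(1)
X,e=tri((a,(387.1,196.9)),(b,(139.6,159.9)));print('+y back top',X.round(1),e,toseat(X))
X,e=tri((a,(361.5,219)),(w,(238.5,110.5)));print('-y back top',X.round(1),e,toseat(X))
# rim lines in scene: per row leftmost red, per top-view
for s,n,rows in((a,'s',range(215,246,3)),(b,'t',range(136,166,3))):
    h=cv2.cvtColor(s['image'],cv2.COLOR_RGB2HSV);k=cv2.inRange(h,(0,110,40),(22,255,255))|cv2.inRange(h,(172,110,40),(180,255,255))
    x0,x1=(335,405) if n=='s' else (130,190)
    for y in rows:
        x=np.where(k[y,x0:x1])[0]; print(n,y,x.min()+x0,x.max()+x0,end='; ')
E
```

```text
[[314.6, 12.1], [310.4, 101.9], [239.6, 110.6], [220.6, 100.6], [217.6, 22.1], [235.6, -0.4], [292.6, -0.4]]
+y back top [576.5 299.9 147.7] [3.9, 3.9] [ -3.7  51.8 115. ]
-y back top [619.9 210.3 149. ] [1.6, 1.6] [ -3.6 -47.7 116.4]
s 215 365 392; s 218 362 392; s 221 360 392; s 224 357 393; s 227 353 393; s 230 349 393; s 233 346 395; s 236 342 396; s 239 341 397; s 242 344 394; s 245 348 391; t 136 165 166; t 139 159 168; t 142 153 170; t 145 147 172; t 148 142 173; t 151 144 175; t 154 142 176; t 157 140 178; t 160 140 179; t 163 151 181;
```

Request:
carry_out:
  commands:
    - [[0,0,30,0],[0,0,35,0],[0,0,25,0],[0,0,15,0],[0,0,13,0],[0,0,10,0],[0,0,5,0],[0,0,0,0]]

```text
t: 23.15
tool_pos: [466.8, -277.4, 126.9]
tcp_rot: [[0.119, 0.993, -0.0], [0.993, -0.119, 0.0], [0.0, -0.0, -1.0]]
ft_force: [0.5, 1.2, 0.9]
gripper_width: 0.5
grasp_force: 0.0
```

Request:
carry_out:
  commands:
    - [[0,1,0,0],[0,0,0,0],[0,0,0,0]]
  gripper: 0.37

```text
t: 23.45
tool_pos: [468.1, -278.2, 127.9]
tcp_rot: [[0.119, 0.993, 0.001], [0.993, -0.119, -0.001], [-0.001, 0.001, -1.0]]
ft_force: [-0.8, 0.5, 0.4]
gripper_width: 0.375
grasp_force: 0.0
```

```bash
python3 - <<'E'
from h import *
rel(521.7,-283.5,-6.8)
E
```

```text
s -53.8 lat -1.0 z 127.9 yawerr -0.03 F [-0.8  0.5  0.4] g 31.8 gf 0.0 t 23.45
```

Request:
carry_out:
  commands:
    - [[0,2,0,0],[0,2,-0.5,0],[0,3,-1,0],[0,4,-1,0],[0,4,-1,0],[0,4,-1,0],[0,3,-1,0],[0,1,0,0],[0,0,0,0]]

```text
t: 24.35
tool_pos: [490.7, -280.4, 132.5]
tcp_rot: [[0.119, 0.993, 0.0], [0.993, -0.119, -0.0], [-0.0, 0.0, -1.0]]
ft_force: [0.2, 0.1, 0.2]
gripper_width: 0.372
grasp_force: 0.4
```

Request:
carry_out:
  commands:
    - [[0,0,0,0],[0,0,0,0],[0,0,0,0]]
  gripper: 0.27

```text
t: 24.65
tool_pos: [490.3, -280.4, 132.4]
tcp_rot: [[0.119, 0.993, -0.0], [0.993, -0.119, 0.0], [0.0, -0.0, -1.0]]
ft_force: [-0.2, 0.0, 0.8]
gripper_width: 0.271
grasp_force: 0.3
```

```bash
python3 - <<'E'
from h import *
rel(521.7,-283.5,-6.8)
E
```

```text
s -31.5 lat -0.6 z 132.4 yawerr -0.03 F [-0.2  0.   0.8] g 23.0 gf 0.3 t 24.65
```

Request:
carry_out:
  commands:
    - [[0,2,-0.5,0],[0,3,-1,0],[0,3,-1,0],[0,3,-1,0],[0,1,-0.5,0],[0,0,0,0]]

```text
t: 25.25
tool_pos: [502.7, -281.9, 136.6]
tcp_rot: [[0.119, 0.993, 0.0], [0.993, -0.119, -0.0], [-0.0, 0.0, -1.0]]
ft_force: [-0.8, -0.6, 0.9]
gripper_width: 0.273
grasp_force: 0.2
```

Request:
carry_out:
  commands:
    - [[0,1,-0.5,0],[0,1,-0.5,0],[0,1,-0.5,0],[0,0,0,0]]
  gripper: 0.2

```text
t: 25.65
tool_pos: [505.5, -282.3, 138.1]
tcp_rot: [[0.119, 0.993, 0.0], [0.993, -0.119, -0.0], [-0.0, 0.0, -1.0]]
ft_force: [-0.0, 0.7, 0.2]
gripper_width: 0.201
grasp_force: 0.1
```

```bash
python3 - <<'E'
from h import *
rel(521.7,-283.5,-6.8)
E
```

```text
s -16.2 lat -0.7 z 138.1 yawerr -0.02 F [-0.   0.7  0.2] g 17.1 gf 0.1 t 25.65
```

Next I close gently: the front finger stays short of the blank tile, and I'll lift a little with a light pinch.

Request:
carry_out:
  commands:
    - [[0,0,0,0],[0,0,0,0],[0,0,0,0]]
  gripper: 0.17

```text
t: 25.95
tool_pos: [505.4, -282.2, 138.1]
tcp_rot: [[0.119, 0.993, 0.0], [0.993, -0.119, -0.0], [-0.0, 0.0, -1.0]]
ft_force: [-0.2, 0.3, -0.8]
gripper_width: 0.173
grasp_force: 0.2
```

Request:
carry_out:
  commands:
    - [[0,0,0,0],[0,0,0,0],[0,0,0,0]]
  gripper: 0.155

```text
t: 26.25
tool_pos: [505.7, -282.3, 138.0]
tcp_rot: [[0.119, 0.993, 0.001], [0.993, -0.119, -0.0], [-0.0, 0.001, -1.0]]
ft_force: [1.6, 0.5, -0.5]
gripper_width: 0.154
grasp_force: 5.8
```

Request:
carry_out:
  commands:
    - [[0,0,0,0],[0,0,0,0],[0,0,0,0]]
  gripper: 0.145

```text
t: 26.55
tool_pos: [506.0, -282.3, 138.1]
tcp_rot: [[0.119, 0.993, 0.002], [0.993, -0.119, -0.0], [-0.0, 0.002, -1.0]]
ft_force: [3.3, -0.9, -1.9]
gripper_width: 0.145
grasp_force: 15.3
```

```bash
python3 - <<'E'
from h import *
rel(521.7,-283.5,-6.8)
E
```

```text
s -15.7 lat -0.7 z 138.1 yawerr -0.03 F [ 3.3 -0.9 -1.9] g 12.3 gf 15.3 t 26.55
```

Request:
carry_out:
  commands:
    - [[0,0.5,-1.5,0],[0,0.5,-2,0],[0,0.5,-2,0],[0,0.5,-2,0],[0,0.5,-2,0],[0,0.5,-2,0],[0,0.5,-2,0],[0,0,0,0]]

```text
t: 27.35
tool_pos: [509.1, -282.9, 152.2]
tcp_rot: [[0.119, 0.993, 0.001], [0.993, -0.119, -0.001], [-0.001, 0.001, -1.0]]
ft_force: [-1.0, 0.1, 0.9]
gripper_width: 0.145
grasp_force: 0.1
```

```bash
python3 - <<'E'
from h import *
rel(521.7,-283.5,-6.8)
E
```

```text
s -12.6 lat -0.9 z 152.2 yawerr -0.02 F [-1.   0.1  0.9] g 12.3 gf 0.1 t 27.35
```

Request:
carry_out:
  commands:
    - [[0,2,0,0],[0,2,0,0],[0,2,0,0],[0,2,0,0],[0,0,0,0]]

```text
t: 27.85
tool_pos: [517.1, -283.6, 151.5]
tcp_rot: [[0.119, 0.993, 0.0], [0.993, -0.119, -0.0], [-0.0, 0.0, -1.0]]
ft_force: [-1.0, 0.4, 0.8]
gripper_width: 0.148
grasp_force: 0.1
```

Request:
carry_out:
  commands:
    - [[0,1,0,0],[0,0,0,0],[0,0,0,0]]
  gripper: 0.127

```text
t: 28.15
tool_pos: [517.7, -283.7, 151.4]
tcp_rot: [[0.119, 0.993, -0.0], [0.993, -0.119, 0.0], [0.0, -0.0, -1.0]]
ft_force: [-0.2, -0.3, 0.1]
gripper_width: 0.124
grasp_force: 0.1
```

Request:
carry_out:
  commands:
    - [[0,0,0,0],[0,0,0,0],[0,0,0,0]]
  gripper: 0.117

```text
t: 28.45
tool_pos: [517.8, -283.7, 151.4]
tcp_rot: [[0.119, 0.993, 0.0], [0.993, -0.119, 0.0], [0.0, 0.0, -1.0]]
ft_force: [0.5, 0.1, -1.7]
gripper_width: 0.119
grasp_force: 4.2
```

```bash
python3 - <<'E'
from h import *
rel(521.7,-283.5,-6.8)
E
```

```text
s -3.9 lat -0.6 z 151.4 yawerr -0.02 F [ 0.5  0.1 -1.7] g 10.1 gf 4.2 t 28.45
```

Request:
carry_out:
  commands:
    - [[0,0,0,0],[0,0,0,0]]
  gripper: 0.108

```text
t: 28.65
tool_pos: [518.0, -283.7, 151.4]
tcp_rot: [[0.119, 0.993, 0.001], [0.993, -0.119, -0.0], [0.0, 0.001, -1.0]]
ft_force: [2.1, 0.2, -2.2]
gripper_width: 0.112
grasp_force: 16.9
```

Request:
carry_out:
  commands:
    - [[0,0,-1,0],[0,0,-2,0],[0,0,-3,0],[0,0,-3,0],[0,0,-3,0],[0,0,0,0]]

```text
t: 29.25
tool_pos: [518.1, -284.0, 164.3]
tcp_rot: [[0.119, 0.993, 0.001], [0.993, -0.119, -0.001], [-0.001, 0.001, -1.0]]
ft_force: [0.0, 0.2, -2.0]
gripper_width: 0.112
grasp_force: 16.1
```

```bash
python3 - <<'E'
from h import *
rel(521.7,-283.5,-6.8);print(r.get_obs()['torque'])
E
```

```text
s -3.6 lat -0.9 z 164.3 yawerr -0.02 F [ 0.   0.2 -2. ] g 9.5 gf 16.1 t 29.25
[-0.02516424 -0.03497256  0.02220285]
```

Request:
carry_out:
  commands:
    - [[0,0,-8,0],[0,0,-15,0],[0,0,-25,0],[0,0,-32,0],[0,0,-36,0],[4,0,-30,0],[12,0,-22,0],[22,0,-14,0],[32,0,-6,0],[38,0,0,0],[40,0,0,0],[40,0,0,0]]
  gripper: 0.105

```text
t: 30.45
tool_pos: [540.2, -95.7, 353.4]
tcp_rot: [[0.119, 0.993, 0.002], [0.993, -0.119, -0.001], [-0.0, 0.002, -1.0]]
ft_force: [0.3, 0.4, -2.9]
gripper_width: 0.108
grasp_force: 21.3
```

```bash
python3 - <<'E'
from h import *
p,w,o=pose();print(p,w,o['grasp_force'],o['ft_force'])
plan(438.8,175.6,340,-4.5,8)
E
```

```text
[540.18197575 -95.72186469 353.35252231] -6.857144363497481 21.329820156097412 [ 0.2583045   0.44572046 -2.86924524]
[[32, -17, 2, np.float64(-0.3)], [32, -16, 2, np.float64(-0.3)], [32, -16, 2, np.float64(-0.3)], [33, -16, 1, np.float64(-0.3)], [33, -16, 2, np.float64(-0.3)], [32, -16, 1, np.float64(-0.3)], [33, -16, 2, np.float64(-0.3)], [33, -15, 1, np.float64(-0.3)]] -> [439.1 175.9 340.4] -4.5
```

Request:
carry_out:
  commands:
    - [[38,-10,0,-0.3],[36,-14,0,-0.3],[34,-17,0,-0.3],[34,-18,4,-0.3],[33,-18,10,-0.3],[30,-17,15,-0.3],[25,-15,20,-0.3],[15,-10,25,-0.2],[8,-7,20,0],[3,-3,10,0],[0,0,0,0]]

```text
t: 31.55
tool_pos: [436.7, 170.3, 246.8]
tcp_rot: [[0.078, 0.997, -0.002], [0.997, -0.078, -0.001], [-0.001, -0.002, -1.0]]
ft_force: [0.9, -0.3, -2.5]
gripper_width: 0.112
grasp_force: 21.3
```

```bash
python3 - <<'E'
from h import *
rel(438.8,175.6,-4.5)
E
```

```text
s -1.7 lat -5.4 z 246.8 yawerr 0.03 F [ 0.9 -0.3 -2.5] g 9.5 gf 21.3 t 31.55
```

```bash
python3 - <<'E'
from chk import *
a=snap('scene','s5');b=snap('top','t5');p,w,o=pose();print(p)
c_,s_=np.cos(np.radians(w)),np.sin(np.radians(w))
X=lambda s,l,z:[p[0]+c_*s-s_*l,p[1]+s_*s+c_*l,p[2]+z]
Q=[X(5,50,16),X(5,-50,16),X(5,50,-104),X(5,-50,-104),X(-5,50,16),X(-5,-50,16)]
for s in(a,b):
    c0=proj(s,X(5,-30,-15))[0]; print(proj(s,Q).round(1).tolist()); print(corners(s,c0,(100,110,30),(128,255,255)))
h=cv2.cvtColor(a['image'],cv2.COLOR_RGB2HSV);k=cv2.inRange(h,(85,60,30),(128,255,255))
for y in range(130,200,5):
    x=np.where(k[y,285:350])[0]; print(y,(x.min()+285,x.max()+285) if len(x) else 0,end='; ')
E
```

```text
[438.85475789 170.12376855 248.95485086]
[[349.5, 130.1], [307.5, 134.3], [339.0, 161.6], [301.1, 165.7], [348.3, 126.9], [306.5, 131.1]]
[[340.6, 150.4], [326.1, 152.6], [308.6, 149.4], [304.1, 145.9], [297.6, 113.9], [309.9, 93.9], [314.9, 93.6], [320.9, 96.6], [343.9, 141.9]]
[[157.0, 195.4], [194.0, 197.5], [166.9, 201.9], [200.2, 203.8], [156.6, 199.1], [193.7, 201.2]]
[[511.4, 383.4], [-0.4, 383.4], [-0.4, -0.4], [511.4, -0.4]]
130 (np.int64(301), np.int64(349)); 135 (np.int64(302), np.int64(347)); 140 (np.int64(303), np.int64(345)); 145 (np.int64(304), np.int64(343)); 150 (np.int64(304), np.int64(342)); 155 (np.int64(303), np.int64(340)); 160 (np.int64(302), np.int64(339)); 165 (np.int64(303), np.int64(329)); 170 (np.int64(295), np.int64(328)); 175 (np.int64(294), np.int64(328)); 180 (np.int64(296), np.int64(330)); 185 (np.int64(297), np.int64(334)); 190 (np.int64(298), np.int64(329)); 195 (np.int64(300), np.int64(331));
```

Request:
carry_out:
  commands:
    - [[2,-1,8,0],[2,0,15,0],[2,0,18,0],[0,0,15,0],[0,0,8,0],[0,0,5,0],[0,0,0,0],[0,0,0,0]]

```text
t: 32.45
tool_pos: [438.0, 176.5, 179.3]
tcp_rot: [[0.079, 0.997, 0.001], [0.997, -0.079, 0.0], [0.0, 0.001, -1.0]]
ft_force: [-0.5, 0.0, -2.1]
gripper_width: 0.113
grasp_force: 21.3
```

```bash
python3 - <<'E'
from h import *
rel(438.8,175.6,-4.5)
E
```

```text
s -0.8 lat 0.8 z 179.3 yawerr -0.04 F [-0.5  0.  -2.1] g 9.6 gf 21.3 t 32.45
```

Bottom edge is at about z 75 and the lip top at about 65. I'll descend slowly and watch the force.

Request:
carry_out:
  commands:
    - [[0,0,3,0],[0,0,3,0],[0,0,2,0],[0,0,2,0],[0,0,2,0],[0,0,0,0]]

```text
t: 33.05
tool_pos: [437.0, 176.4, 166.1]
tcp_rot: [[0.079, 0.997, -0.001], [0.997, -0.079, -0.0], [-0.0, -0.001, -1.0]]
ft_force: [0.4, 0.4, -2.7]
gripper_width: 0.108
grasp_force: 21.3
```

Request:
carry_out:
  commands:
    - [[0,0,2,0],[0,0,2,0],[0,0,2,0],[0,0,2,0],[0,0,1,0],[0,0,0,0]]

```text
t: 33.65
tool_pos: [437.1, 176.4, 157.2]
tcp_rot: [[0.079, 0.997, -0.0], [0.997, -0.079, -0.0], [-0.0, -0.0, -1.0]]
ft_force: [-0.4, 0.0, -2.4]
gripper_width: 0.111
grasp_force: 21.3
```

Request:
carry_out:
  commands:
    - [[0,0,1,0],[0,0,1,0],[0,0,1,0],[0,0,0,0]]

```text
t: 34.05
tool_pos: [437.2, 176.4, 154.3]
tcp_rot: [[0.079, 0.997, -0.0], [0.997, -0.079, -0.0], [-0.0, -0.0, -1.0]]
ft_force: [0.9, -0.3, -1.7]
gripper_width: 0.111
grasp_force: 21.3
```

```bash
python3 - <<'E'
from h import *
rel(438.8,175.6,-4.5)
E
```

```text
s -1.7 lat 0.7 z 154.3 yawerr -0.02 F [ 0.9 -0.3 -1.7] g 9.4 gf 21.3 t 34.05
```

Request:
carry_out:
  commands:
    - [[0,0,1,0],[0,0,1,0],[0,0,0,0]]

```text
t: 34.35
tool_pos: [437.3, 176.4, 152.4]
tcp_rot: [[0.079, 0.997, -0.0], [0.997, -0.079, -0.0], [-0.0, -0.0, -1.0]]
ft_force: [-0.6, 0.4, -2.7]
gripper_width: 0.11
grasp_force: 21.4
```

Request:
carry_out:
  commands:
    - [[0,0,0.7,0],[0,0,0,0],[0,0,0,0]]

```text
t: 34.65
tool_pos: [437.4, 176.4, 151.9]
tcp_rot: [[0.079, 0.997, 0.0], [0.997, -0.079, 0.0], [0.0, 0.0, -1.0]]
ft_force: [0.1, -0.5, -2.1]
gripper_width: 0.106
grasp_force: 21.4
```

Request:
carry_out:
  commands:
    - [[0,0,0.7,0],[0,0,0,0],[0,0,0,0]]

```text
t: 34.95
tool_pos: [437.6, 176.5, 151.4]
tcp_rot: [[0.079, 0.997, 0.001], [0.997, -0.079, 0.0], [0.0, 0.001, -1.0]]
ft_force: [-0.0, -0.2, -0.5]
gripper_width: 0.11
grasp_force: 21.6
```

Request:
carry_out:
  commands:
    - [[0,0,0.6,0],[0,0,0,0],[0,0,0,0]]

```text
t: 35.25
tool_pos: [437.9, 176.6, 151.3]
tcp_rot: [[0.079, 0.997, 0.001], [0.997, -0.079, 0.0], [0.0, 0.001, -1.0]]
ft_force: [-0.2, 0.1, 4.4]
gripper_width: 0.11
grasp_force: 22.1
```

Request:
carry_out:
  commands:
    - [[0,0,0.5,0],[0,0,0,0],[0,0,0,0]]

```text
t: 35.55
tool_pos: [438.1, 176.6, 151.3]
tcp_rot: [[0.079, 0.997, 0.002], [0.997, -0.079, 0.0], [0.001, 0.002, -1.0]]
ft_force: [-0.7, 1.3, 6.2]
gripper_width: 0.111
grasp_force: 22.4
```

```bash
python3 - <<'E'
from h import *
rel(438.8,175.6,-4.5)
E
```

```text
s -0.8 lat 1.0 z 151.3 yawerr -0.02 F [-0.7  1.3  6.2] g 9.4 gf 22.4 t 35.55
```

Request:
carry_out:
  commands:
    - [[0,0,-0.7,0],[0,0,0,0]]
  gripper: 0.122

```text
t: 35.75
tool_pos: [437.0, 176.3, 150.3]
tcp_rot: [[0.079, 0.997, -0.001], [0.997, -0.079, -0.0], [-0.0, -0.001, -1.0]]
ft_force: [0.1, -0.4, 0.3]
gripper_width: 0.121
grasp_force: 0.0
```

Request:
carry_out:
  commands:
    - [[0,0,0,0],[0,0,0,0],[0,0,0,0]]
  gripper: 0.15

```text
t: 36.05
tool_pos: [437.1, 176.3, 150.3]
tcp_rot: [[0.079, 0.997, -0.001], [0.997, -0.079, -0.0], [-0.0, -0.001, -1.0]]
ft_force: [0.2, 0.4, 0.0]
gripper_width: 0.152
grasp_force: 0.0
```

Request:
carry_out:
  commands:
    - [[0,0,0,0],[0,0,0,0],[0,0,0,0]]
  gripper: 0.21

```text
t: 36.35
tool_pos: [437.3, 176.4, 150.7]
tcp_rot: [[0.079, 0.997, -0.0], [0.997, -0.079, -0.0], [-0.0, -0.0, -1.0]]
ft_force: [-1.1, -0.3, 0.3]
gripper_width: 0.211
grasp_force: 0.0
```

Request:
carry_out:
  commands:
    - [[0,0,2,0],[0,0,3,0],[0,0,3,0],[0,0,3,0],[0,0,3,0],[0,0,3,0],[0,0,1,0],[0,0,0,0]]

```text
t: 37.15
tool_pos: [437.1, 176.4, 132.4]
tcp_rot: [[0.079, 0.997, -0.001], [0.997, -0.079, -0.0], [-0.0, -0.001, -1.0]]
ft_force: [-0.1, -0.3, 0.1]
gripper_width: 0.211
grasp_force: 0.0
```

```bash
python3 - <<'E'
from h import *
rel(438.8,175.6,-4.5)
E
```

```text
s -1.7 lat 0.6 z 132.4 yawerr -0.02 F [-0.1 -0.3  0.1] g 17.9 gf 0.0 t 37.15
```

Request:
carry_out:
  commands:
    - [[0,0,0,0],[0,0,0,0],[0,0,0,0]]
  gripper: 0.28

```text
t: 37.45
tool_pos: [437.4, 176.4, 132.8]
tcp_rot: [[0.079, 0.997, 0.0], [0.997, -0.079, 0.0], [0.0, 0.0, -1.0]]
ft_force: [0.1, 0.2, 0.4]
gripper_width: 0.282
grasp_force: 0.0
```

Request:
carry_out:
  commands:
    - [[0,0,0,0],[0,0,0,0],[0,0,0,0]]
  gripper: 0.36

```text
t: 37.75
tool_pos: [437.3, 176.4, 132.7]
tcp_rot: [[0.079, 0.997, 0.0], [0.997, -0.079, 0.0], [0.0, 0.0, -1.0]]
ft_force: [-0.1, 0.4, -0.7]
gripper_width: 0.359
grasp_force: 0.1
```

Request:
carry_out:
  commands:
    - [[0,0,0,0],[0,0,0,0],[0,0,0,0]]
  gripper: 0.46

```text
t: 38.05
tool_pos: [437.3, 176.4, 132.7]
tcp_rot: [[0.079, 0.997, -0.0], [0.997, -0.079, -0.0], [-0.0, -0.0, -1.0]]
ft_force: [0.9, -0.3, 0.5]
gripper_width: 0.461
grasp_force: 0.1
```

Request:
carry_out:
  commands:
    - [[0,-2,0,0],[0,-3,0,0],[0,-4,0,0],[0,-4,0,0],[0,-4,0,0],[0,-4,0,0],[0,-3,0,0],[0,-2,0,0],[0,0,0,0]]

```text
t: 38.95
tool_pos: [411.0, 178.5, 132.7]
tcp_rot: [[0.079, 0.997, -0.0], [0.997, -0.079, -0.0], [-0.0, -0.0, -1.0]]
ft_force: [-0.9, 0.2, -0.0]
gripper_width: 0.456
grasp_force: 0.4
```

Request:
carry_out:
  commands:
    - [[0,-2,0,0],[0,-1.5,0,0],[0,-1,0,0],[0,-1,0,0],[0,-1,0,0],[0,-1,0,0],[0,-1,0,0],[0,-1,0,0],[0,-2,0,0],[0,-2,0,0],[0,0,0,0]]

```text
t: 40.05
tool_pos: [397.6, 179.6, 132.6]
tcp_rot: [[0.079, 0.997, -0.0], [0.997, -0.079, -0.0], [-0.0, -0.0, -1.0]]
ft_force: [0.6, 1.0, 0.2]
gripper_width: 0.46
grasp_force: 0.0
```

```bash
python3 - <<'E'
from h import *
rel(438.8,175.6,-4.5)
E
```

```text
s -41.4 lat 0.7 z 132.6 yawerr -0.01 F [0.6 1.  0.2] g 39.1 gf 0.0 t 40.05
```

Released. I'll rise, back away and check both.

Request:
carry_out:
  commands:
    - [[0,0,-5,0],[0,0,-15,0],[0,0,-30,0],[0,0,-40,0],[0,0,-45,0],[-30,0,-20,0],[-45,0,0,0],[-45,0,0,0],[-45,0,0,0],[-20,0,0,0],[0,0,0,0]]

```text
t: 41.15
tool_pos: [383.3, -7.1, 288.2]
tcp_rot: [[0.084, 0.996, 0.001], [0.996, -0.084, -0.001], [-0.001, 0.001, -1.0]]
ft_force: [0.4, 0.7, 0.2]
gripper_width: 0.459
grasp_force: 0.0
```

```bash
python3 - <<'E'
from chk import *
p,w,_=pose();print(p)
a=snap('scene','s6');b=snap('top','t6');wr=snap('wrist','w9')
def seat(x,y,yaw):
    c,s=np.cos(np.radians(yaw)),np.sin(np.radians(yaw));R=np.array([[c,-s,0],[s,c,0],[0,0,1]])
    t=np.radians(25);Ry=np.array([[np.cos(t),0,-np.sin(t)],[0,1,0],[np.sin(t),0,np.cos(t)]])
    return lambda p:R@Ry@np.array(p,float)+[x,y,45]
for n,f,m in(('red',seat(646,276.2,26.1),((0,110,40),(22,255,255),(172,110,40),(180,255,255))),('blue',seat(438.8,175.6,-4.5),((85,60,30),(128,255,255)))):
    for s,nm in((a,'s'),(b,'t')):
        print(n,nm,'pred',[proj(s,f(q)).round(1)[0].tolist() for q in((-5,50,120),(-5,-50,120),(5,50,120),(5,-50,120))])
        print('   ',corners(s,proj(s,f((5,30,30)))[0],*m))
up=lambda I,x,y,w,h:cv2.resize(I[y:y+h,x:x+w],(400,300),interpolation=cv2.INTER_CUBIC)
cv2.imwrite('pics/l.png',np.vstack([np.hstack([up(a['image'],270,140,160,120),up(b['image'],120,115,140,105)]),np.hstack([up(a['image'],330,185,92,69),up(a['image'],280,130,92,69)])])[:,:,::-1])
E
```

```text
[383.28438989  -7.062793   288.24505497]
red s pred [[387.8, 195.4], [359.6, 217.8], [391.3, 196.9], [363.0, 219.6]]
    [[391.1, 197.1], [397.1, 239.4], [393.1, 248.4], [370.4, 267.6], [340.4, 237.4], [371.4, 209.4], [388.1, 196.1]]
red t pred [[141.5, 160.7], [171.4, 146.0], [139.8, 157.8], [169.8, 143.0]]
    [[181.9, 164.9], [158.1, 176.9], [139.6, 159.9], [141.4, 147.9], [165.9, 135.6]]
blue s pred [[335.4, 141.9], [298.5, 145.6], [336.6, 143.4], [299.4, 147.2]]
    [[339.9, 92.4], [346.1, 124.9], [331.4, 197.6], [301.4, 201.6], [293.4, 172.4], [297.4, 113.6], [309.6, 93.6]]
blue t pred [[162.6, 221.9], [196.4, 223.8], [162.6, 218.7], [196.5, 220.6]]
    [[197.4, 202.9], [190.6, 235.4], [173.6, 234.4], [161.4, 220.9], [173.1, 201.4]]
```

View pics/l.png

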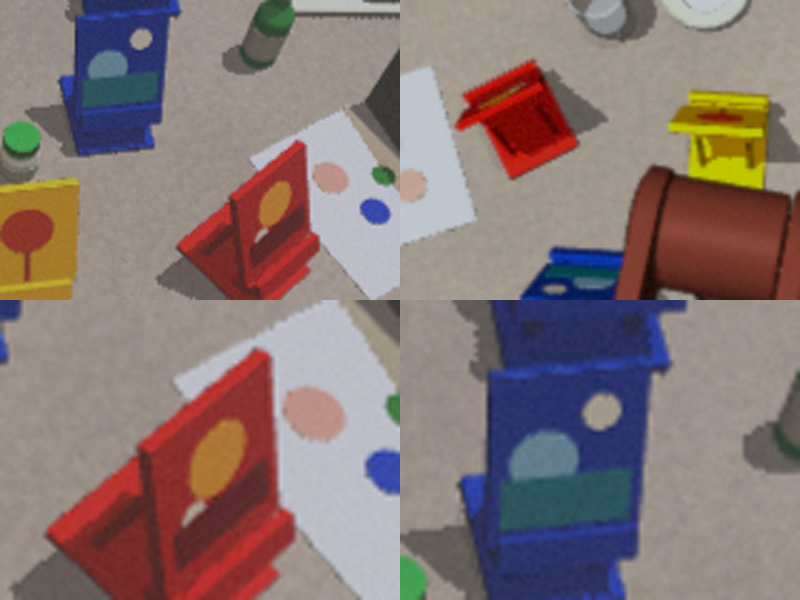

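The picture shows both tiles on their own easels, painted side forward, down on the ledge and back on the struts. The red tile's top corners are at about (140,445) and (270,352), the blue's at (490,375) and (650,365). They are centred to about 2 mm, and nothing else appears disturbed in this view. I'm handing the job in.

```bash
python3 -c "
from plant import r
print(r.sign_off())"
```

```text
the job is handed in; nothing more can be done
None
```

The red and blue tiles are both standing on the easels of their own colour, painted side forward, centred to about 2–3 mm by the camera measurements and with grip readings no higher than about 23 N, and the job is handed in at about 41 s (no verdict was returned).

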